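# Close out the sample checks at the pouch sealer

## Task

The sample checks of this shift are done, so close them out: lift the lid of the blue sample box by its handle and leave it standing open, put every white sample tin that stands in front of the conveyor into the box, and then shut the lid fully again. Before or after that, stand the felt markers and the yellow box cutter that were used for the checks in the pockets of the orange tool caddy, cap or blade down. Leave the bag clip, tally counter, pocket scale and scoop where they are.

Things in the scene. Friction and masses are not known exactly. Their poses are not given: they have to be found in the camera images.
- box_floor (a point): centre of the inner floor of the blue sheet-steel sample box, which stands fixed on the bench: 176 mm deep (its x), 172 mm wide (its y), outer height 100 mm, walls 4 mm, inner floor 10 mm above the bench, inside 168 x 164 mm; its x axis points from the front (card holder, towards the robot) to the hinge at the back, z up
- sample_lid (a joint): angle of the box's lid: 0 shut, 1.8 rad fully open; the lid swings up and away from the robot about the hinge at the back and stays at any angle (friction hinge; it takes 1 to 6 N at the handle to move it)
- lid_grip (a point): centre of the round handle bar on the lid: bar 12 mm thick, 100 mm long, parallel to the hinge, on two posts at its ends, its centre line 46 mm above the lid's top face, 14 mm behind the lid's front edge, 170 mm in front of the hinge and 50 mm above it (lid shut); axes as the box's when the lid is shut, then turning with the lid
- lid_hinge (a point): point on the hinge line of the lid, in the middle of its width, 100 mm above the bench and 92 mm behind the box's centre; the lid turns about its y axis
- tin_1_mid (a point): centre of a closed white sample tin, a cylinder 62 mm across and 70 mm tall, 130 g; z along its axis, lid up; two or all three of the tins are there
- tin_2_mid (a point): centre of another such tin
- tin_3_mid (a point): centre of another such tin
- marker_black_mid (a point): middle of a lying felt marker, white with a black cap, 148 mm long, 18 mm thick, 20 g; its y axis points along it from the cap end (74 mm away at -y) to the plain end; it may be absent
- marker_black_foot (a point): end face of the black marker's cap, on its axis (axes as the marker's)
- marker_red_mid (a point): middle of a lying felt marker, white with a red cap, otherwise like the black one; it may be absent
- marker_red_foot (a point): end face of the red marker's cap, on its axis
- bag_clip: green bag clip, 24 x 136 x 11 mm, lying in front of the conveyor: to be left alone; origin at the centre of its underside
- counter: white tally counter, 27 x 53 x 53 mm, to be left alone; origin at the centre of its underside
- scale: black pocket scale, 78 x 110 x 32 mm, to be left alone; origin at the centre of its underside
- scoop: steel measuring scoop, 55 x 159 x 47 mm, at the left, to be left alone; origin at the centre of its underside
- box_cutter_mid (a point): middle of a lying yellow box cutter, 162 mm long, 24 mm wide, 13 mm thick (17 mm at its slide button), 70 g; its y axis points along it from the blade's tip (81 mm away at -y) to the plain end; the last 30 mm at the blade end is the thin blade; it may be absent
- box_cutter_foot (a point): tip of the box cutter's blade
- caddy_mouth (a point): centre of the top of the orange plastic tool caddy, which stands fixed on the bench: a square open-topped holder 133 x 133 mm, 82 mm tall, with a cross of 3 mm walls that makes four equal pockets, each 62 x 62 mm, their centres at +-32.5 mm in its x and y, inner floor 3 mm above the bench; z up, x roughly away from the robot

How it is judged:
By the outcome, as a careful person would: the job done as asked, in the order asked, and still so for the second after the job is handed in, with the robot touching nothing.
Of tin_1, tin_2, tin_3 only 2 to 3 are there at a start; the rules pass over those that are not, and their reading is None.
Of marker_black, marker_red, box_cutter only 2 to 3 are there at a start; the rules pass over those that are not, and their reading is None.
At some moment in a run one of tin_1, tin_2, tin_3 may be knocked a few centimetres aside while the robot is not near it.
Once in a run the grip may slacken for a moment while it holds something.
It also fails if it takes over 210 s, if anything falls off the work surface, if the arm or the gripper's body presses on something with over 40 N, if the wrist force passes 120 N, or if a joint passes its speed limit or range.

## Robot

A 6-joint arm with a two-finger parallel gripper is mounted at the origin on a cart in front of the work surface, level with it; the furniture and walls round the work are solid. World frame = base frame: x ahead of the robot, y to its left, z up, the work surface at z = 0. Lengths are in m, angles in rad, forces in N, time in s.
With the tool pointing down it reaches from about 0.35 to 0.85 m from the base axis. Payload 8.1 kg.
Tool frame: the origin (TCP) lies at the very end of the fingers, on their centre line; the grasp point (between the pads) lies robot.tcp_to_grasp behind it (robot.tcp_to_grasp is the distance from the TCP to the grasp point, in m); z points along the fingers, y is the line along which they close (so a half turn about z gives the same grasp; the last joint's range is limited). The gripper opens to 93 mm and grips with 3 to 60 N. Pads are 15 mm wide; open, the fingers measure 128 mm over their backs; the gripper's body (75 mm by 188 mm) begins 65 mm behind the grasp point.
Start: joints at [1.064, 0.13, 1.488, -0, 1.523, -0.085], TCP at [0.246, 0.547, 0.219] pointing down, gripper open.
Joint ranges: [-2.96, 2.96], [-0.89, 2.26], [0.02, 2.5], [-1.34, 4.48], [0, 2.73], [-2.66, 2.66]. Speed limits (rad/s): [2.39, 2.39, 2.79, 3.14, 3.14, 3.14].

## Interface

Orientations are given as a rotation vector (axis times angle).
In Python, from plant import robot gives the robot as it stands. The module is installed in compiled form; this text tells all that it offers.
- The arm moves only by the shell command python3 -m pendant 'ROWS' [FORCE]. ROWS is JSON, a list that holds one entry, the list of rows, each a list of 5 numbers: the opening, from 0 (shut) to 1 (fully open), then the shift along the tool's x, y, z in cm, then the turn about the tool's z in degrees. In form: [[[fingers, x, y, z, roll], ...]]. A call has 1 to 8 rows; each row shifts and turns the commanded pose from where the row before left it, along the tool's axes as they then stand; what a row does not reach is not made up. A row lasts 1/10 s, in which the tool goes at most 50 mm and 8.59 degrees, less where a joint would pass 70% of its speed; a pose out of reach is approached as far as the arm can. A call is refused whole if a number of a shift passes 5 or a number of a turn 8.59, either way. A call with a gripper value outside its range is refused whole. The fingers move at their own pace and stop on an object; FORCE is the grip in N (left out, the last holds). Time passes only in rows, so rows that do not move let the fingers close. It gives the time, the measured TCP pose, the force, the opening and the grip force at its end, in the units of the state.
- robot.read_state(): the state, without advancing time (a new reading comes with each control period).
- robot.read_camera(name): name is "scene" or "top" or "wrist"; returns a dict with "img" (384x512x3 uint8, blue, green, red), "K" (3x3 intrinsics, pixels), "pose" (4x4, takes a point from camera to world coordinates). Camera axes: x right, y up, looking along -z (the intrinsics and any distortion apply to the point x, -y, -z); pixel columns grow to the right and rows downward; lengths in m; the calibration is good to about 2 mm. A picture is of the moment at which its call begins. There is no depth.
- robot.close_job(): hands the job in; it is judged then, once.
The state is a dict: "t": time; "q": joint angles; "dq": joint speeds; "joint_torque": joint torques, N m; "tool_pos": TCP position; "orientation": TCP orientation; "force": force on the tool from outside, world axes, zero at the start; "wrist_torque": the same for the moment, N m; "opening": finger opening in m; "gripper_force": force on a finger pad.
Only numpy, scipy, OpenCV 4.12 (cv2) and the standard library are available. Lean on these libraries where they do the work, as an engineer would, in place of code of your own. Each camera call takes 0.05 s, during which the arm holds its last target. There are 200 camera calls.

## Working session

There is one attempt and no reset: what is moved stays moved. The work goes in short steps, Python scripts to look and compute and a shell command to move; the robot and the scene stay as the last step left them, time stands still between calls to the robot, and variables do not carry over. Pictures are saved under pics/ and viewed, at most 14 in all, crops included, and the job is handed in when it is done.

```bash
mkdir -p pics; python3 - <<'E'
from plant import robot
import cv2,numpy as np
s=robot.read_state();print(s, robot.tcp_to_grasp)
for n in("scene","top"):
    c=robot.read_camera(n);cv2.imwrite(f"pics/{n}0.png",c["img"]);print(n,c["K"],c["pose"],c.keys())
E
```

```text
{'t': 0.0, 'q': array([ 1.06362733e+00,  1.31129321e-01,  1.48927909e+00,  1.49684700e-05,
        1.52301897e+00, -8.53962934e-02]), 'dq': array([ 0.00028717,  0.00060355, -0.00134096, -0.00113168, -0.00025086,
       -0.00016688]), 'joint_torque': array([ 3.14418918e-03, -5.59844720e+01, -4.91756380e+01,  7.69795803e-02,
        3.52169399e-02, -1.51400391e-04]), 'tool_pos': array([0.24531873, 0.54692589, 0.21760659]), 'orientation': array([-6.57504960e-01, -3.07145385e+00,  2.74907654e-03]), 'force': array([-0.79079104, -0.31110269,  0.8980304 ]), 'wrist_torque': array([-0.02602052,  0.00024743, -0.02812677]), 'gripper_force': 0.0, 'opening': 0.09341464285113604} 0.0188
scene [[422.68148043   0.         254.74139424]
 [  0.         422.68148043 183.65027185]
 [  0.           0.           1.        ]] [[ 0.80604162  0.45996252 -0.37246664  0.05908111]
 [-0.59183751  0.63173725 -0.50063601 -0.45968408]
 [ 0.00502725  0.62397318  0.78142958  1.11952911]
 [ 0.          0.          0.          1.        ]] dict_keys(['img', 'K', 'pose'])
top [[400.1944376    0.         255.22646496]
 [  0.         400.1944376  190.12908194]
 [  0.           0.           1.        ]] [[-2.07365064e-02  9.98378121e-01 -5.30200358e-02  4.70369673e-01]
 [-9.99784358e-01 -2.06483683e-02  2.20964706e-03  1.95377226e-01]
 [ 1.11128605e-03  5.30544228e-02  9.98591004e-01  1.43175013e+00]
 [ 0.00000000e+00  0.00000000e+00  0.00000000e+00  1.00000000e+00]] dict_keys(['img', 'K', 'pose'])
```

View pics/scene0.png

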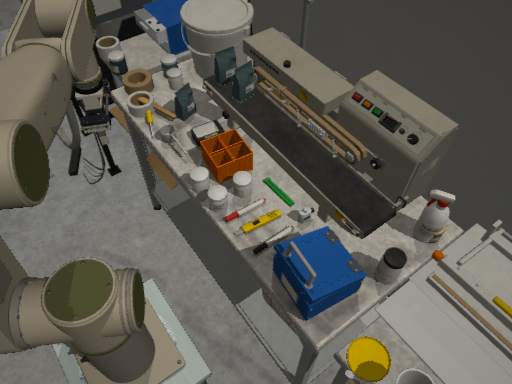

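View pics/top0.png

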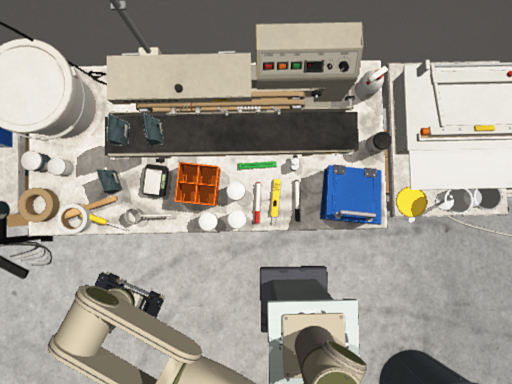

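The scene view shows the closed blue box at (318,270), three tins at (200,180), (217,197) and (242,184), the red marker, the cutter and the black marker at (245,210), (262,222) and (273,240), and the caddy at (227,155). The top view shows the same things: box (352,195), caddy (198,184), tins (208,221), (236,219), (235,191). I'll enlarge it and measure.

```bash
cat > h.py <<'E'
from plant import robot
import cv2,numpy as np
from scipy.spatial.transform import Rotation as R
def ray(c,u,v):
    d=np.array([(u-c["K"][0,2])/c["K"][0,0],-(v-c["K"][1,2])/c["K"][1,1],-1.]);P=c["pose"]
    return P[:3,3],P[:3,:3]@d
def onz(c,u,v,z):
    o,d=ray(c,u,v);return o+d*(z-o[2])/d[2]
def proj(c,p):
    P=c["pose"];q=P[:3,:3].T@(np.asarray(p)-P[:3,3]);return c["K"][0,0]*q[0]/-q[2]+c["K"][0,2],c["K"][1,1]*-q[1]/-q[2]+c["K"][1,2]
def blobs(c,mask,minA=30):
    n,l,s,ce=cv2.connectedComponentsWithStats(mask.astype(np.uint8))
    return [(s[i,4],tuple(s[i,:4]),cv2.minAreaRect(np.argwhere(l==i)[:,::-1].astype(np.float32))) for i in range(1,n) if s[i,4]>=minA]
def need(p,phi=None,off=0.):
    """print cm shift in tool axes to bring TCP to p and turn (deg) to get finger line to world angle phi"""
    s=robot.read_state();r=R.from_rotvec(s["orientation"]);d=r.inv().apply(np.asarray(p)-s["tool_pos"])*100
    y=r.apply([0,1,0]);a=np.degrees(np.arctan2(y[1],y[0]))
    out=f"tcp {np.round(s['tool_pos'],4)} shift cm {np.round(d,2)} zdir {np.round(r.apply([0,0,1]),3)} yang {a:.1f}"
    if phi is not None: out+=f" roll {-((phi-a+90)%180-90):.1f} (turn about tool z, tool down)"
    print(out, "q",np.round(s['q'],2),"t",round(s['t'],2),"F",np.round(s['force'],1),"open",round(s['opening'],4))
E
python3 - <<'E'
from h import *
c=robot.read_camera("top");im=c["img"];hsv=cv2.cvtColor(im,cv2.COLOR_BGR2HSV);H,S,V=[hsv[...,i].astype(int) for i in range(3)]
M={"blue":(abs(H-108)<12)&(S>150),"yellow":(abs(H-26)<6)&(S>150)&(V>120),"red":((H<6)|(H>174))&(S>150),"orange":(abs(H-10)<5)&(S>150),"white":(S<25)&(V>200)}
for k,m in M.items():
    for a,b,r in blobs(c,m,8):
        u,v=r[0]
        if 150<u<400 and 140<v<240: print(k,a,b,np.round(r[0],1),np.round(r[1],1),round(r[2],1),np.round(onz(c,u,v,0)[:2],3))
cv2.imwrite("pics/topz.png",cv2.resize(im[145:240,140:400],None,fx=3,fy=3,interpolation=cv2.INTER_CUBIC))
cv2.imwrite("pics/x.png",im)
E
```

```text
blue 2636 (np.int32(321), np.int32(166), np.int32(60), np.int32(58)) [352.3 194.4] [60.1 53.5] 5.0 [ 0.524 -0.155]
yellow 225 (np.int32(271), np.int32(179), np.int32(9), np.int32(38)) [275.  197.4] [ 6.4 37.2] 4.4 [0.519 0.122]
red 48 (np.int32(255), np.int32(211), np.int32(4), np.int32(12)) [256.5 216.5] [11.  3.] 90.0 [0.452 0.19 ]
orange 1675 (np.int32(174), np.int32(162), np.int32(46), np.int32(44)) [197.2 183.7] [42.8 40. ] 6.0 [0.574 0.4  ]
white 248 (np.int32(368), np.int32(152), np.int32(19), np.int32(76)) [377.  189.5] [75. 18.] 90.0 [ 0.54  -0.244]
white 3323 (np.int32(196), np.int32(154), np.int32(169), np.int32(71)) [280.5 189.3] [ 68.7 167.9] 88.9 [0.547 0.102]
white 135 (np.int32(162), np.int32(157), np.int32(19), np.int32(13)) [171. 163.] [12. 18.] 90.0 [0.65  0.493]
white 18 (np.int32(182), np.int32(157), np.int32(7), np.int32(4)) [185.  158.5] [3. 6.] 90.0 [0.666 0.442]
white 20 (np.int32(150), np.int32(158), np.int32(11), np.int32(7)) [154.8 161.2] [11.3  3.5] 45.0 [0.658 0.551]
white 8 (np.int32(188), np.int32(160), np.int32(5), np.int32(2)) [190.  160.5] [1. 4.] 9
[... 638 characters left out ...]
t32(5)) [358.5 213. ] [33.2  1.5] 5.7 [ 0.457 -0.175]
white 20 (np.int32(281), np.int32(214), np.int32(9), np.int32(7)) [283.9 217.9] [8.9 4.8] 29.7 [0.445 0.092]
white 24 (np.int32(272), np.int32(216), np.int32(8), np.int32(7)) [275.6 219.1] [4.9 7.7] 80.5 [0.441 0.122]
white 154 (np.int32(252), np.int32(223), np.int32(36), np.int32(8)) [269.5 226.5] [ 7. 35.] 90.0 [0.415 0.144]
white 13 (np.int32(361), np.int32(225), np.int32(6), np.int32(3)) [363.5 226. ] [5. 2.] 0.0 [ 0.41  -0.191]
white 9 (np.int32(257), np.int32(232), np.int32(3), np.int32(4)) [258.  233.5] [3. 2.] 90.0 [0.392 0.186]
white 8 (np.int32(204), np.int32(234), np.int32(3), np.int32(3)) [205. 235.] [2. 2.] 90.0 [0.39  0.374]
```

View pics/topz.png

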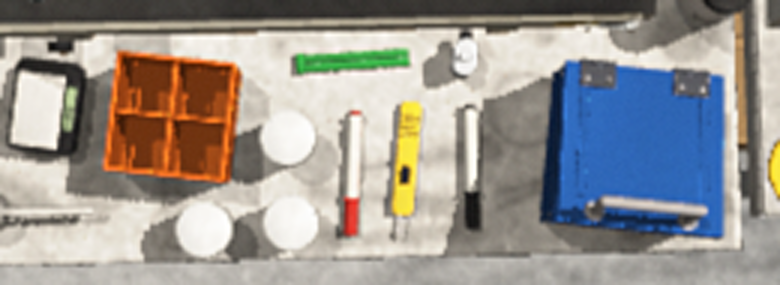

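The crop (3x) shows the handle bar from (596,209) to (706,212), tin tops at (288,136), (205,229) and (291,222), and the two markers and the cutter with their cap or blade ends towards the robot. The caddy corners are at (120,52), (240,66), (228,182), (106,168). I'll work out positions from these.

```bash
python3 - <<'E'
from h import *
c=robot.read_camera("top")
f=lambda X,Y,z:np.round(onz(c,140+(X-1)/3,145+(Y-1)/3,z)[:2],3)
for n,X,Y,z in [("barL",596,209,.15),("barR",706,212,.15),("tinA",288,136,.07),("tinB",205,229,.07),("tinC",291,222,.07),("redcap",349,236,.009),("redend",355,110,.009),("blade",397,238,.005),("cutend",411,101,.007),("blkcap",473,229,.009),("blkend",469,104,.009),
 ("cad1",120,52,.082),("cad2",240,66,.082),("cad3",228,182,.082),("cad4",106,168,.082),("cadc",174,117,.082),("lidBL",568,60,.104),("lidBR",722,76,.104)]: print(n,f(X,Y,z))
need([.44,-.17,.25],0)
E
```

```text
barL [ 0.455 -0.072]
barR [ 0.45  -0.189]
tinA [0.544 0.259]
tinB [0.441 0.355]
tinC [0.447 0.257]
redcap [0.428 0.192]
redend [0.577 0.182]
blade [0.424 0.135]
cutend [0.587 0.115]
blkcap [0.433 0.045]
blkend [0.581 0.046]
cad1 [0.643 0.446]
cad2 [0.624 0.311]
cad3 [0.493 0.327]
cad4 [0.512 0.464]
cadc [0.568 0.386]
lidBL [ 0.621 -0.055]
lidBR [ 0.599 -0.226]
tcp [0.2455 0.5471 0.218 ] shift cm [-47.11 -57.47  -3.14] zdir [-0.    -0.001 -1.   ] yang 65.8 roll 65.8 (turn about tool z, tool down) q [ 1.06  0.13  1.49 -0.    1.52 -0.09] t 0.2 F [-0.6 -0.2  0.4] open 0.093
```

```bash
python3 -m pendant '[[[1,0,0,-1,8.5],[1,0,0,-1,8.5],[1,0,0,-1,8.5],[1,0,0,-1,8.5],[1,0,0,-1,8.5],[1,0,0,0,8.5],[1,0,0,0,8.5],[1,0,0,0,8.5]]]' && python3 -m pendant '[[[1,0,0,0,3],[1,-4.5,1,0,0],[1,-4.5,1,0,0],[1,-4.5,1,0,0],[1,-4.5,1,0,0],[1,-4.5,1,0,0],[1,-4.5,1,0,0],[1,-4.5,1,0,0]]]' && python3 -m pendant '[[[1,-4.5,1,0,0],[1,-4.5,1,0,0],[1,-4.5,1,0,0],[1,-4.5,1,0,0],[1,-4.5,1,0,0],[1,-4.5,1,0,0],[1,-4.5,1,0,0],[1,0,0,0,0]]]'
python3 - <<'E'
from h import *
need([.452,-.13,.25],-5)
c=robot.read_camera("wrist");cv2.imwrite("pics/w1.png",c["img"]);print(c["pose"],c["K"])
E
```

```text
t: 1.0
tool_pos: [0.2456, 0.5473, 0.2685]
orientation: [2.27, 2.172, -0.0]
force: [-0.1, -0.4, 0.2]
opening: 0.0924
gripper_force: 0.0
t: 1.8
tool_pos: [0.2867, 0.2258, 0.2684]
orientation: [2.318, 2.12, 0.0]
force: [0.8, -0.3, 0.5]
opening: 0.0931
gripper_force: 0.0
t: 2.6
tool_pos: [0.3277, -0.0976, 0.2683]
orientation: [2.328, 2.109, -0.002]
force: [-0.1, 0.7, -0.5]
opening: 0.0929
gripper_force: 0.0
tcp [ 0.3277 -0.0976  0.2683] shift cm [-2.   12.69  1.82] zdir [-0.001 -0.001 -1.   ] yang -5.6 roll -0.6 (turn about tool z, tool down) q [-0.44 -0.63  2.04 -0.    1.74 -0.34] t 2.6 F [-0.1  0.7 -0.5] open 0.0929
[[ 0.99518394  0.09420634  0.027094    0.33419446]
 [-0.09800655  0.96161049  0.25632008 -0.02688292]
 [-0.0019069  -0.25774102  0.96621216  0.43404825]
 [ 0.          0.          0.          1.        ]] [[291.70605873   0.         261.82994458]
 [  0.         291.70605873 196.07525862]
 [  0.           0.           1.        ]]
```

View pics/w1.png

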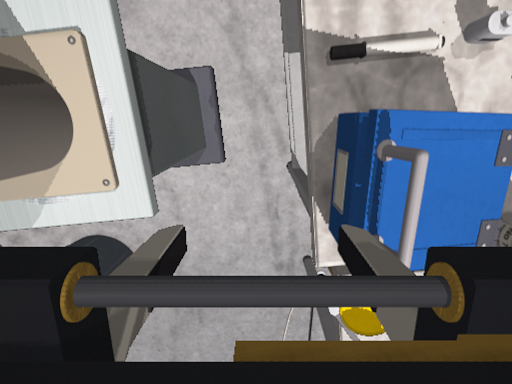

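The wrist view shows the handle bar running from about (421,155) to (406,262). Its left post foot is at (385,150) and the black marker lies at (388,47).

```bash
python3 - <<'E'
from h import *
c=robot.read_camera("wrist")
im=c["img"];hsv=cv2.cvtColor(im,cv2.COLOR_BGR2HSV)
m=(hsv[...,1]<60)&(hsv[...,2]>90)
for v in (170,190,210,230,245):
    xs=[x for x in range(385,440) if m[v,x]]; print(v,xs[0],xs[-1],np.round(onz(c,(xs[0]+xs[-1])/2,v,.15),4))
print(onz(c,424,151,.15),onz(c,372,110,.104),onz(c,358,228,.104))
E
```

```text
170 414 426 [ 0.4837 -0.0881  0.15  ]
190 411 422 [ 0.481  -0.1082  0.15  ]
210 408 419 [ 0.4788 -0.129   0.15  ]
230 404 416 [ 0.476  -0.1506  0.15  ]
245 402 413 [ 0.4739 -0.1674  0.15  ]
[ 0.48673666 -0.06971787  0.15      ] [ 0.45333383 -0.0269688   0.104     ] [ 0.43652113 -0.16241683  0.104     ]
```

```bash
python3 - <<'E'
from h import *
w=robot.read_camera("wrist");t=robot.read_camera("top");s=robot.read_camera("scene")
tcp=robot.read_state()["tool_pos"];print("tcp in wrist",proj(w,tcp),"tips",proj(w,tcp+[.046,0,0]),proj(w,tcp-[.046,0,0]))
print("black marker cap/end wrist",onz(w,332,51,.009),onz(w,443,42,.009))
def tri(*obs):
    A=np.zeros((3,3));b=np.zeros(3);L=[]
    for c,u,v in obs:
        o,d=ray(c,u,v);d/=np.linalg.norm(d);M=np.eye(3)-np.outer(d,d);A+=M;b+=M@o;L.append((o,d))
    p=np.linalg.solve(A,b);return np.round(p,4),[round(float(np.linalg.norm(np.cross(p-o,d)))*1000,1) for o,d in L]
print("barL end top+wrist",tri((t,140+596/3,145+209/3),(w,421,155)))
for n,c in(("t",t),("s",s),("w",w)):print(n,[np.round(proj(c,p)) for p in([.481,-.108,.15],[.452,-.08,.15],[.452,-.18,.15])])
cv2.imwrite("pics/sz.png",cv2.resize(s["img"][215:325,240:390],None,fx=5,fy=5,interpolation=cv2.INTER_CUBIC))
E
```

```text
tcp in wrist (np.float64(263.55831518784305), np.float64(235.51291480335956)) tips (np.float64(339.25783702517987), np.float64(228.9324117661529)) (np.float64(188.86869503778854), np.float64(242.0056278392671))
black marker cap/end wrist [0.43452043 0.05532848 0.009     ] [0.58087595 0.05241416 0.009     ]
barL end top+wrist (array([ 0.4551, -0.0615,  0.2051]), [0.4, 0.4])
t [array([349., 206.]), array([341., 215.]), array([372., 215.])]
s [array([304., 257.]), array([288., 255.]), array([314., 284.])]
w [array([416., 192.]), array([387., 167.]), array([386., 259.])]
```

View pics/sz.png

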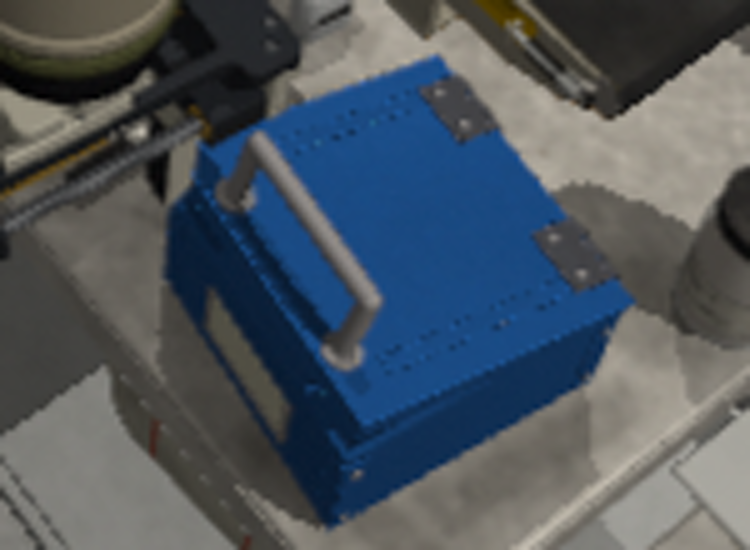

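```bash
cat >> h.py <<'E'
def tri(*obs):
    A=np.zeros((3,3));b=np.zeros(3);L=[]
    for c,u,v in obs:
        o,d=ray(c,u,v);d/=np.linalg.norm(d);M=np.eye(3)-np.outer(d,d);A+=M;b+=M@o;L.append((o,d))
    p=np.linalg.solve(A,b);return np.round(p,4),[round(float(np.linalg.norm(np.cross(p-o,d)))*1000,1) for o,d in L]
E
python3 - <<'E'
from h import *
w=robot.read_camera("wrist");t=robot.read_camera("top");s=robot.read_camera("scene")
T=lambda X,Y:(t,140+(X-1)/3,145+(Y-1)/3)
S=lambda X,Y:(s,240+(X-2)/5,215+(Y-2)/5)
print("barL",tri(T(596,209),S(258,140)),tri(T(596,209),S(258,140),(w,421,155)))
print("barR",tri(T(704,213),S(372,300)))
print("lid FR",tri(T(720,236),S(362,428)))
print("lid BR",tri(T(722,76),S(628,300)))
print("lid BL",tri(T(568,60),S(438,60)))
E
```

```text
barL (array([ 0.4606, -0.0677,  0.1856]), [5.9, 5.9]) (array([ 0.4621, -0.0657,  0.1865]), [6.5, 6.2, 4.6])
barR (array([ 0.45  , -0.1741,  0.193 ]), [0.6, 0.6])
lid FR (array([ 0.4239, -0.2062,  0.1393]), [0.3, 0.3])
lid BR (array([ 0.5991, -0.2262,  0.1011]), [0.8, 0.8])
lid BL (array([ 0.6205, -0.0554,  0.0998]), [1.0, 1.0])
```

The lid is standing about 0.25 rad ajar, so the bar is at z≈0.19 and centred on (0.455,-0.122) with yaw -7°. I'll go there and grip it.

```bash
python3 -m pendant '[[[1,-0.3,4.3,0,1.4],[1,-0.3,4.3,0,0],[1,-0.3,4.3,0,0],[0.7,0,0,3,0],[0.7,0,0,3,0],[0.7,0,0,2,0],[0.7,0,0,1.7,0],[0.7,0,0,0,0]]]' && python3 - <<'E'
from h import *
need([.455,-.122,.171],-7)
w=robot.read_camera("wrist");cv2.imwrite("pics/w2.png",w["img"])
E
```

```text
t: 3.8
tool_pos: [0.4541, -0.1135, 0.1688]
orientation: [-2.339, -2.09, 0.004]
force: [-0.7, -0.4, 0.4]
opening: 0.0654
gripper_force: 0.0
tcp [ 0.4541 -0.1135  0.1688] shift cm [-0.83  0.19 -0.22] zdir [-0.005  0.002 -1.   ] yang -6.4 roll 0.6 (turn about tool z, tool down) q [-0.35 -0.2   1.9   0.    1.44 -0.24] t 3.8 F [-0.7 -0.4  0.4] open 0.0654
```

View pics/w2.png

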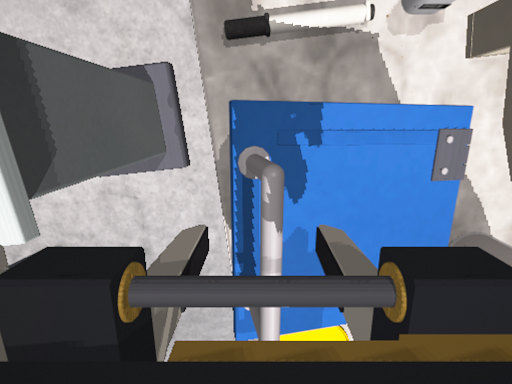

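The bar, at column 270, runs between the fingertips at 205 and 325, so the grasp is centred. I'll close on it and swing the lid up.

```bash
python3 -m pendant '[[[0,0,0,0,0],[0,0,0,0,0],[0,0,0,0,0],[0,0,0,0,0],[0,0,0,0,0],[0,0,0,0,0],[0,0,0,0,0]]]' 20 && python3 -m pendant '[[[0,0,0.9,-1.25,0],[0,0,0.9,-1.25,0],[0,0,1.1,-1.1,0],[0,0,1.1,-1.1,0],[0,0,1.3,-0.85,0],[0,0,1.3,-0.85,0],[0,0,0,0,0],[0,0,0,0,0]]]' && python3 -m pendant '[[[0,0,1.4,-0.63,0],[0,0,1.4,-0.63,0],[0,0,1.5,-0.37,0],[0,0,1.5,-0.37,0],[0,0,1.55,-0.11,0],[0,0,1.55,-0.11,0],[0,0,0,0,0],[0,0,0,0,0]]]'
python3 - <<'E'
from h import *
need([.607,-.141,.1])
E
```

```text
t: 4.55
tool_pos: [0.4572, -0.1155, 0.1717]
orientation: [2.343, 2.088, 0.004]
force: [22.9, -2.8, -16.0]
opening: 0.0143
gripper_force: 11.6
t: 5.35
tool_pos: [0.5215, -0.1233, 0.2384]
orientation: [2.344, 2.089, 0.0]
force: [-7.9, 0.7, 16.5]
opening: 0.0111
gripper_force: 20.0
t: 6.15
tool_pos: [0.6112, -0.1342, 0.2598]
orientation: [2.342, 2.087, 0.002]
force: [2.2, -3.1, 6.4]
opening: 0.0112
gripper_force: 20.0
tcp [ 0.6112 -0.1342  0.2598] shift cm [-0.7  -0.41 15.98] zdir [ 0.004 -0.002 -1.   ] yang -6.6 q [-0.3   0.18  1.36 -0.    1.6  -0.18] t 6.15 F [ 2.2 -3.1  6.4] open 0.0112
```

```bash
python3 -m pendant '[[[0,0,1.55,0.16,0],[0,0,1.55,0.16,0],[0,0,1.5,0.42,0],[0,0,1.5,0.42,0],[0,0,0.7,0.28,0],[0,0,0,0,0],[0,0,0,0,0]]]' && python3 -m pendant '[[[0.35,0,0,0,0],[0.35,0,0,0,0],[0.35,0,0,0,0],[0.35,0,0,-2,0],[0.35,0,0,-4,0],[0.35,0,0,-4,0],[0.35,0,0,0,0]]]' && python3 -m pendant '[[[1,0,-4.5,0,0],[1,0,-4.5,0,0],[1,0,-4.5,0,0],[1,0,-4.5,0,0],[1,0,-4.5,0,0],[1,0,0,0,0]]]'
python3 - <<'E'
from h import *
need([.445,.257,.25])
s=robot.read_camera("scene");cv2.imwrite("pics/s3.png",cv2.resize(s["img"][90:330,140:400],None,fx=2.5,fy=2.5,interpolation=cv2.INTER_CUBIC))
E
```

```text
t: 6.85
tool_pos: [0.6783, -0.1423, 0.2441]
orientation: [2.344, 2.087, 0.001]
force: [3.8, -4.5, 1.6]
opening: 0.0114
gripper_force: 20.0
t: 7.55
tool_pos: [0.6789, -0.1411, 0.3516]
orientation: [2.338, 2.085, 0.009]
force: [1.0, 0.8, 1.5]
opening: 0.0323
gripper_force: 0.0
t: 8.15
tool_pos: [0.4494, -0.114, 0.3432]
orientation: [-2.345, -2.09, 0.001]
force: [1.9, -0.1, -0.2]
opening: 0.0758
gripper_force: 0.0
tcp [ 0.4494 -0.114   0.3432] shift cm [36.81 -4.68  9.32] zdir [-0.001  0.    -1.   ] yang -6.6 q [-0.36 -0.26  1.64 -0.    1.76 -0.24] t 8.15 F [ 1.9 -0.1 -0.2] open 0.0758
```

View pics/s3.png

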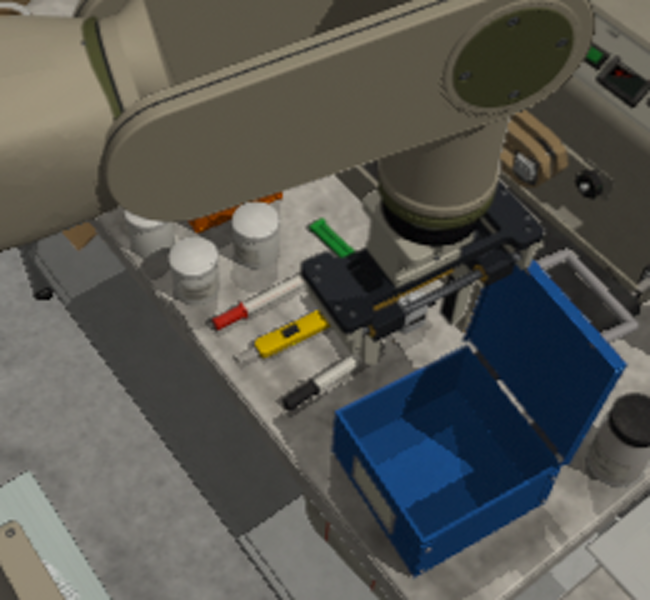

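The lid stands open, and the tins, markers and cutter haven't moved. I'll go above the nearest tin and look for tins from there.

```bash
cat >> h.py <<'E'
def tins(name="wrist"):
    c=robot.read_camera(name);im=c["img"];hsv=cv2.cvtColor(im,cv2.COLOR_BGR2HSV)
    m=((hsv[...,1]<25)&(hsv[...,2]>215)).astype(np.uint8);m=cv2.morphologyEx(m,cv2.MORPH_OPEN,np.ones((5,5)))
    for a,b,r in blobs(c,m,60):
        (u,v),(w,h),_=r;p=onz(c,u,v,.07);d=np.linalg.norm(c["pose"][:3,3]-p)
        print(a,np.round((u,v)),"diam mm",np.round(np.array([w,h])*d/c["K"][0,0]*1000),np.round(p[:2],3))
    return im
E
python3 -m pendant '[[[1,4.6,-0.58,1.2,0],[1,4.6,-0.58,1.2,0],[1,4.6,-0.58,1.2,0],[1,4.6,-0.58,1.2,0],[1,4.6,-0.58,1.2,0],[1,4.6,-0.58,1.2,0],[1,4.6,-0.58,1.2,0],[1,4.6,-0.58,1.2,0]]]' && python3 -m pendant '[[[1,0,0,0,-8.3],[1,0,0,0,-8.3],[1,0,0,0,-8.3],[1,0,0,0,-8.3],[1,0,0,0,-8.3],[1,0,0,0,-8.3],[1,0,0,0,-8.3],[1,0,0,0,-8.3]]]'
python3 - <<'E'
from h import *
need([.447,.257,.031],60)
cv2.imwrite("pics/w4.png",tins());print();tins("top")
E
```

```text
t: 9.0
tool_pos: [0.4499, 0.2585, 0.2466]
orientation: [-2.345, -2.091, -0.0]
force: [1.2, -0.4, 0.4]
opening: 0.093
gripper_force: 0.0
t: 9.8
tool_pos: [0.4503, 0.2565, 0.2468]
orientation: [-0.808, -3.035, 0.0]
force: [1.2, 0.3, -0.1]
opening: 0.0929
gripper_force: 0.0
tcp [0.4503 0.2565 0.2468] shift cm [ 0.3  -0.12 21.58] zdir [-0.001 -0.    -1.   ] yang 60.2 roll 0.2 (turn about tool z, tool down) q [ 0.42 -0.1   1.67  0.    1.57 -0.63] t 9.8 F [ 1.2  0.3 -0.1] open 0.0929
1955 [332. 129.] diam mm [59. 60.] [0.438 0.356]
639 [500. 146.] diam mm [72. 24.] [0.552 0.516]
1833 [262. 177.] diam mm [58. 55.] [0.445 0.258]
323 [244. 238.] diam mm [72.  8.] [0.503 0.2  ]
1585 [301. 241.] diam mm [57. 57.] [0.542 0.26 ]
71 [295. 270.] diam mm [ 9. 14.] [0.574 0.235]
60 [243. 272.] diam mm [ 7. 13.] [0.543 0.175]

5401 [36. 86.] diam mm [368. 287.] [0.92  0.943]
220 [372.  66.] diam mm [41. 87.] [ 0.963 -0.219]
6670 [458. 125.] diam mm [489. 407.] [ 0.751 -0.511]
968 [469.  74.] diam mm [ 57. 296.] [ 0.93  -0.558]
3249 [474. 108.] diam mm [193. 300.] [ 0.809 -0.567]
133 [362. 108.] diam m
[... 509 characters left out ...]
[0.58  0.543]
1165 [ 62. 190.] diam mm [254. 134.] [0.556 0.849]
79 [134. 193.] diam mm [36. 25.] [0.541 0.607]
84 [430. 198.] diam mm [48. 22.] [ 0.505 -0.402]
82 [ 40. 204.] diam mm [42. 27.] [0.509 0.923]
129 [154. 205.] diam mm [52. 37.] [0.501 0.538]
101 [501. 206.] diam mm [52. 40.] [ 0.473 -0.643]
84 [285. 204.] diam mm [27. 34.] [0.493 0.092]
75 [447. 204.] diam mm [26. 38.] [ 0.48  -0.459]
246 [112. 211.] diam mm [40. 97.] [0.482 0.68 ]
405 [167. 222.] diam mm [ 60. 127.] [0.44  0.494]
72 [383. 221.] diam mm [36. 21.] [ 0.429 -0.239]
396 [ 48. 228.] diam mm [ 45. 146.] [0.428 0.898]
266 [350. 314.] diam mm [90. 47.] [ 0.122 -0.118]
283 [320. 307.] diam mm [ 35. 106.] [ 0.145 -0.017]
```

View pics/w4.png

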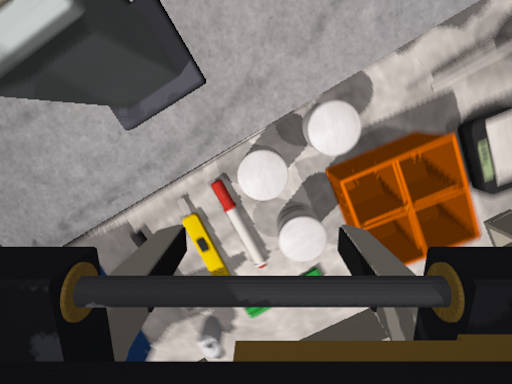

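The wrist view shows tin tops at (262,177), (332,129) and (301,241), which agrees with the top view. I'll grasp the tin at (0.445,0.258) along the 45° diagonal, which clears the red marker.

```bash
python3 -m pendant '[[[0.95,0,0,0,7.6],[0.95,0,0,0,7.6],[0.95,0.46,-0.25,4.3,0],[0.95,0,0,4.3,0],[0.95,0,0,4.3,0],[0.95,0,0,4.3,0],[0.95,0,0,4.3,0],[0.95,0,0,0,0]]]' && python3 -m pendant '[[[0.3,0,0,0,0],[0.3,0,0,0,0],[0.3,0,0,0,0],[0.3,0,0,0,0],[0.3,0,0,0,0],[0.3,0,0,0,0]]]' 35 && python3 -m pendant '[[[0.3,0,0,-1,0],[0.3,0,0,-4,0],[0.3,0,0,-4,0],[0.3,0,0,-4,-7.6],[0.3,0,0,-4,-7.6],[0.3,0,0,0,-7.6],[0.3,0,0,0,-7.6],[0.3,0,0,0,-7.6]]]'
python3 - <<'E'
from h import *
need([.465,-.149,.2],83)
E
```

```text
t: 10.7
tool_pos: [0.4396, 0.2552, 0.0257]
orientation: [-1.214, -2.888, 0.014]
force: [0.2, -1.3, -0.7]
opening: 0.0883
gripper_force: 0.0
t: 11.3
tool_pos: [0.4466, 0.2583, 0.0349]
orientation: [1.211, 2.896, 0.005]
force: [1.2, 0.8, 7.4]
opening: 0.0616
gripper_force: 35.0
t: 12.1
tool_pos: [0.4446, 0.2574, 0.2038]
orientation: [0.193, 3.134, 0.001]
force: [-0.7, -0.0, -0.9]
opening: 0.0619
gripper_force: 35.0
tcp [0.4446 0.2574 0.2038] shift cm [ -7.02 -40.08   0.36] zdir [ 0.001  0.    -1.   ] yang 82.9 roll -0.1 (turn about tool z, tool down) q [ 0.42 -0.1   1.75 -0.    1.49 -1.02] t 12.1 F [-0.7 -0.  -0.9] open 0.0619
```

```bash
python3 -m pendant '[[[0.3,-0.78,-4.42,0,0],[0.3,-0.78,-4.42,0,0],[0.3,-0.78,-4.42,0,0],[0.3,-0.78,-4.42,0,0],[0.3,-0.78,-4.42,0,0],[0.3,-0.78,-4.42,0,0],[0.3,-0.78,-4.42,0,0],[0.3,-0.78,-4.42,0,0]]]' && python3 -m pendant '[[[0.3,-0.78,-4.42,0,0],[0.3,0,0,0,0],[0.3,0,0,0,0],[0.3,0,0,0,0]]]'
python3 - <<'E'
from h import *
need([.465,-.146,.046],83)
w=robot.read_camera("wrist");cv2.imwrite("pics/w5.png",w["img"])
for x in(-84,84):
  for y in(-82,82): print(x,y,np.round(proj(w,np.array([.516,-.130,.1])+x/1000*np.array([.992,-.124,0])+y/1000*np.array([.124,.992,0]))))
E
```

```text
t: 12.9
tool_pos: [0.4608, -0.1031, 0.2034]
orientation: [0.202, 3.134, -0.0]
force: [0.5, -0.1, -1.1]
opening: 0.0614
gripper_force: 35.0
t: 13.3
tool_pos: [0.4631, -0.1453, 0.2027]
orientation: [0.201, 3.135, 0.001]
force: [0.3, 0.8, -1.0]
opening: 0.0616
gripper_force: 35.0
tcp [ 0.4631 -0.1453  0.2027] shift cm [-0.2  -0.06 15.67] zdir [ 0.  0. -1.] yang 82.7 roll -0.3 (turn about tool z, tool down) q [-0.41 -0.18  1.82  0.    1.5  -1.85] t 13.3 F [ 0.3  0.8 -1. ] open 0.0616
-84 -82 [196. 162.]
-84 82 [374. 161.]
84 -82 [206. 318.]
84 82 [359. 318.]
```

View pics/w5.png

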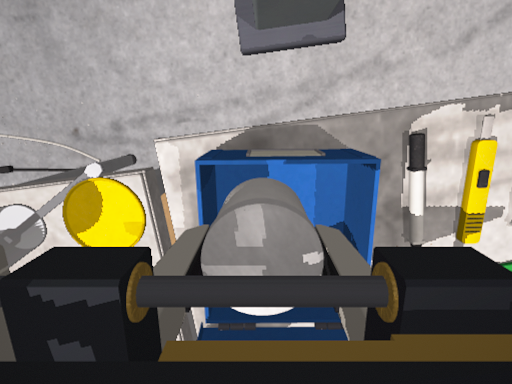

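The tin is held over the open box. The rim corners at (200,162) and (376,161) match my box pose to about 2 mm, so I'll lower it.

```bash
python3 -m pendant '[[[0.3,-0.2,0,4,0],[0.3,0,0,4,0],[0.3,0,0,4,0],[0.3,0,0,2,0],[0.3,0,0,1,0],[0.3,0,0,0.7,0],[0.3,0,0,0,0]]]' && python3 -m pendant '[[[0.74,0,0,0,0],[0.74,0,0,0,0],[0.74,0,0,0,0],[0.74,0,0,0,0],[0.74,0,0,-1,0],[0.74,0,0,-4.5,0],[0.74,0,0,-4.5,0],[0.74,0,0,-4.5,0]]]' && python3 -m pendant '[[[1,0,0,-4,0],[1,0.7,5,0,0],[1,0.7,5,0,0],[1,0.7,5,0,0],[1,0.7,5,0,0],[1,0.7,5,0,0],[1,0.7,5,0,0],[1,0.7,5,0,0]]]' && python3 -m pendant '[[[1,-0.7,4,0,0],[1,-1,0,0,0],[1,0,0,0,0]]]'
python3 - <<'E'
from h import *
need([.542,.26,.031])
tins()
E
```

```text
t: 14.05
tool_pos: [0.4651, -0.1458, 0.0454]
orientation: [-0.2, -3.135, -0.0]
force: [0.7, -0.2, -1.6]
opening: 0.0615
gripper_force: 35.0
t: 14.85
tool_pos: [0.4648, -0.1463, 0.1928]
orientation: [0.202, 3.135, -0.0]
force: [1.8, -0.7, 1.0]
opening: 0.0689
gripper_force: 0.0
t: 15.65
tool_pos: [0.4612, 0.2056, 0.2317]
orientation: [0.202, 3.134, 0.001]
force: [1.3, -0.1, -0.0]
opening: 0.093
gripper_force: 0.0
t: 15.95
tool_pos: [0.484, 0.2414, 0.2308]
orientation: [0.199, 3.135, -0.001]
force: [0.5, -0.1, -0.1]
opening: 0.093
gripper_force: 0.0
tcp [0.484  0.2414 0.2308] shift cm [-5.51  2.59 19.98] zdir [ 0.    -0.001 -1.   ] yang 82.7 q [ 0.37 -0.03  1.64 -0.    1.54 -1.08] t 15.95 F [ 0.5 -0.1 -0.1] open 0.093
1155 [356. 141.] diam mm [52. 37.] [0.45  0.351]
361 [223. 205.] diam mm [75.  7.] [0.503 0.194]
1342 [279. 228.] diam mm [54. 46.] [0.54  0.255]
```

```bash
python3 -m pendant '[[[1,0,0,0,7.85],[1,0,0,0,7.85],[1,0,0,0,7.85],[1,0,0,0,7.85],[1,0,0,0,7.85],[1,0,0,0,7.85],[1,0,0,0,7.85],[1,0,0,0,7.85]]]' && python3 -m pendant '[[[1,-0.24,3,0,0],[1,0,3.1,0,0],[1,0,0,0,0],[1,0,0,0,0]]]'
python3 - <<'E'
from h import *
need([.542,.259,.033],20)
tins()
E
```

```text
t: 16.8
tool_pos: [0.4835, 0.2392, 0.2309]
orientation: [1.816, 2.563, -0.0]
force: [-0.2, 0.0, -0.2]
opening: 0.0931
gripper_force: 0.0
t: 17.2
tool_pos: [0.5417, 0.2579, 0.2302]
orientation: [-1.808, -2.568, 0.002]
force: [-0.8, -0.8, -0.4]
opening: 0.0931
gripper_force: 0.0
tcp [0.5417 0.2579 0.2302] shift cm [ 0.1   0.09 19.72] zdir [-0.001 -0.001 -1.   ] yang 19.7 roll -0.3 (turn about tool z, tool down) q [ 0.36  0.13  1.47 -0.    1.55  0.01] t 17.2 F [-0.8 -0.8 -0.4] open 0.0931
2216 [203.  64.] diam mm [63. 65.] [0.441 0.356]
148 [436.  44.] diam mm [14. 19.] [0.659 0.453]
1639 [214. 131.] diam mm [61. 71.] [0.472 0.294]
2339 [364. 161.] diam mm [ 64. 136.] [0.64 0.32]
69 [172. 132.] diam mm [9. 9.] [0.429 0.278]
4326 [266. 212.] diam mm [ 91. 130.] [0.557 0.226]
72 [274. 216.] diam mm [11.  9.] [0.567 0.226]
333 [244. 230.] diam mm [28. 37.] [0.54  0.197]
609 [321. 250.] diam mm [22. 69.] [0.637 0.203]
138 [330. 265.] diam mm [26. 11.] [0.654 0.189]
84 [284. 334.] diam mm [15. 12.] [0.637 0.076]
64 [302. 335.] diam mm [12. 10.] [0.659 0.082]
```

```bash
python3 -m pendant '[[[1,0.1,0.1,4,0],[1,0,0,4,0],[1,0,0,4,0],[1,0,0,4,0],[1,0,0,2.5,0],[1,0,0,1.2,0],[1,0,0,0,0]]]' && python3 -m pendant '[[[0.3,0,0,0,0],[0.3,0,0,0,0],[0.3,0,0,0,0],[0.3,0,0,0,0],[0.3,0,0,0,0],[0.3,0,0,0,0]]]' 35 && python3 -m pendant '[[[0.3,0,0,-1,0],[0.3,0,0,-4,0],[0.3,0,0,-4,0],[0.3,0,0,-4,-7.9],[0.3,0,0,-4,-7.9],[0.3,0,0,0,-7.9],[0.3,0,0,0,-7.9],[0.3,0,0,0,-7.9]]]' && python3 -m pendant '[[[0.3,0,0,0,-7.9],[0.3,0,0,0,-7.9],[0.3,0,0,0,-7.9],[0.3,-0.73,-4.57,0,0],[0.3,-0.73,-4.57,0,0],[0.3,-0.73,-4.57,0,0],[0.3,-0.73,-4.57,0,0],[0.3,-0.73,-4.57,0,0]]]' && python3 -m pendant '[[[0.3,-0.73,-4.57,0,0],[0.3,-0.73,-4.57,0,0],[0.3,-0.73,-4.57,0,0],[0.3,-0.73,-4.57,0,0],[0.3,0,0,0,0],[0.3,0,0,0,0],[0.3,0,0,0,0]]]'
python3 - <<'E'
from h import *
need([.557,-.157,.047],83)
E
```

```text
t: 17.95
tool_pos: [0.5407, 0.2599, 0.0323]
orientation: [-1.805, -2.569, 0.004]
force: [-0.3, -0.0, -0.4]
opening: 0.0929
gripper_force: 0.0
t: 18.55
tool_pos: [0.543, 0.2611, 0.0344]
orientation: [1.805, 2.57, 0.002]
force: [-0.3, -0.5, 5.9]
opening: 0.0616
gripper_force: 35.0
t: 19.35
tool_pos: [0.5422, 0.2607, 0.2041]
orientation: [0.822, 3.032, 0.0]
force: [0.8, -0.2, -1.5]
opening: 0.062
gripper_force: 35.0
t: 20.15
tool_pos: [0.5502, 0.0279, 0.2036]
orientation: [-0.19, -3.135, 0.0]
force: [1.4, -0.2, -1.0]
opening: 0.062
gripper_force: 35.0
t: 20.85
tool_pos: [0.5575, -0.1545, 0.2034]
orientation: [-0.19, -3.135, -0.001]
force: [-0.5, 0.4, -1.5]
opening: 0.062
gripper_force: 35.0
tcp [ 0.5575 -0.1545  0.2034] shift cm [ 1.000e-02 -2.600e-01  1.564e+01] zdir [-0.001  0.001 -1.   ] yang 83.1 roll 0.1 (turn about tool z, tool down) q [-0.36  0.08  1.57  0.    1.49 -1.81] t 20.85 F [-0.5  0.4 -1.5] open 0.062
```

Lowering the second tin, then straight to the third at (0.440,0.356).

```bash
python3 -m pendant '[[[0.3,0,-0.26,4,0],[0.3,0,0,4,0],[0.3,0,0,4,0],[0.3,0,0,2,0],[0.3,0,0,1,0],[0.3,0,0,0.6,0],[0.3,0,0,0,0]]]' && python3 -m pendant '[[[0.74,0,0,0,0],[0.74,0,0,0,0],[0.74,0,0,0,0],[0.74,0,0,0,0],[0.74,0,0,-1,0],[0.74,0,0,-4.5,0],[0.74,0,0,-4.5,0],[0.74,0,0,-4.5,0]]]' && python3 -m pendant '[[[1,0,0,-4,0],[1,1.7,4.7,0,0],[1,1.7,4.7,0,0],[1,1.7,4.7,0,0],[1,1.7,4.7,0,0],[1,1.7,4.7,0,0],[1,1.7,4.7,0,0],[1,1.7,4.7,0,0]]]' && python3 -m pendant '[[[1,1.7,4.7,0,0],[1,1.7,4.7,0,0],[1,1.7,4.7,0,0],[1,0,0,0,8],[1,0,0,0,8],[1,0,0,0,8],[1,0,0,0,8],[1,0,0,0,8]]]'
python3 - <<'E'
from h import *
need([.44,.356,.033],45)
tins()
E
```

```text
t: 21.55
tool_pos: [0.5578, -0.1574, 0.0479]
orientation: [0.189, 3.135, -0.0]
force: [0.1, 0.4, -0.0]
opening: 0.0616
gripper_force: 35.0
t: 22.35
tool_pos: [0.557, -0.158, 0.1948]
orientation: [0.191, 3.136, -0.0]
force: [0.9, -0.3, 0.2]
opening: 0.0688
gripper_force: 0.0
t: 23.15
tool_pos: [0.4784, 0.1848, 0.2336]
orientation: [0.191, 3.134, 0.001]
force: [1.0, 0.6, -0.4]
opening: 0.0925
gripper_force: 0.0
t: 23.95
tool_pos: [0.4456, 0.3292, 0.2334]
orientation: [1.26, 2.878, 0.001]
force: [0.9, 0.1, 0.1]
opening: 0.0934
gripper_force: 0.0
tcp [0.4456 0.3292 0.2334] shift cm [ 2.35  1.39 20.04] zdir [ 0.001  0.    -1.   ] yang 42.7 roll -2.3 (turn about tool z, tool down) q [ 0.54 -0.    1.6   0.    1.54 -0.2 ] t 23.95 F [0.9 0.1 0.1] open 0.0934
718 [343.  60.] diam mm [28. 64.] [0.419 0.482]
141 [481.  58.] diam mm [12. 22.] [0.523 0.58 ]
108 [408.  82.] diam mm [13. 14.] [0.484 0.514]
326 [319.  91.] diam mm [38. 20.] [0.422 0.443]
2400 [470. 120.] diam mm [80. 64.] [0.564 0.535]
197 [329. 115.] diam mm [15. 29.] [0.448 0.434]
4506 [258. 189.] diam mm [ 88. 132.] [0.447 0.321]
251 [453. 188.] diam mm [26. 25.] [0.612 0.474]
177 [460. 210.] diam mm [19. 21.] [0.64  0.463]
86 [214. 229.] diam mm [10. 12.] [0.441 0.248]
195 [295. 259.] diam mm [13. 29.] [0.541 0.286]
72 [266. 263.] diam mm [ 9. 18.] [0.518 0.258]
291 [322. 268.] diam mm [14. 51.] [0.574 0.299]
792 [259. 324.] diam mm [45. 60.] [0.571 0.187]
147 [308. 320.] diam mm [13. 25.] [0.615 0.236]
200 [353. 322.] diam mm [16. 41.] [0.66  0.273]
78 [289. 334.] diam mm [13. 12.] [0.612 0.201]
```

```bash
python3 - <<'E'
from h import *
w=robot.read_camera("wrist");g=cv2.GaussianBlur(cv2.cvtColor(w["img"],cv2.COLOR_BGR2GRAY),(3,3),0)
for u,v,r in cv2.HoughCircles(g,cv2.HOUGH_GRADIENT,1,30,param1=120,param2=15,minRadius=22,maxRadius=36)[0][:5]: print(u,v,r,np.round(onz(w,u,v,.07),3))
cv2.imwrite("pics/w6.png",w["img"])
E
```

```text
419.5 217.5 33.0 [0.613 0.424 0.07 ]
383.5 171.5 34.3 [0.539 0.432 0.07 ]
275.5 160.5 26.3 [0.439 0.358 0.07 ]
416.5 56.5 34.3 [0.474 0.536 0.07 ]
464.5 114.5 29.9 [0.557 0.533 0.07 ]
```

View pics/w6.png

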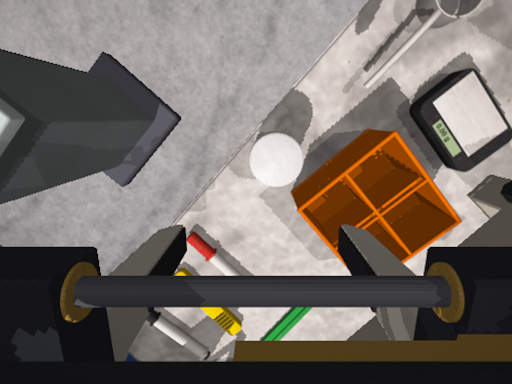

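The third tin is still at pixel (276,160), which gives (0.439,0.358). Grasping it.

```bash
python3 -m pendant '[[[1,0,0,0,-8.5],[1,0,0,0,-8.5],[1,2,2.1,4,0],[1,0,0,4,0],[1,0,0,4,0],[1,0,0,4,0],[1,0,0,2.8,0],[1,0,0,1.2,0]]]' && python3 -m pendant '[[[1,0,0,0,0],[0.3,0,0,0,0],[0.3,0,0,0,0],[0.3,0,0,0,0],[0.3,0,0,0,0],[0.3,0,0,0,0],[0.3,0,0,0,0]]]' 35 && python3 -m pendant '[[[0.3,0,0,-1,0],[0.3,0,0,-4,0],[0.3,0,0,-4,0],[0.3,0,0,-4,8.4],[0.3,0,0,-4,8.4],[0.3,0,0,0,8.4],[0.3,0,0,0,8.4],[0.3,0,0,0,8.4]]]' && python3 -m pendant '[[[0.3,0,0,0,8.4],[0.3,0,0,0,8.4],[0.3,0,0,0,8.4],[0.3,-4.78,1.29,0,0],[0.3,-4.78,1.29,0,0],[0.3,-4.78,1.29,0,0],[0.3,-4.78,1.29,0,0],[0.3,-4.78,1.29,0,0]]]' && python3 -m pendant '[[[0.3,-4.78,1.29,0,0],[0.3,-4.78,1.29,0,0],[0.3,-4.78,1.29,0,0],[0.3,-4.78,1.29,0,0],[0.3,0,0,0,0],[0.3,0,0,0,0],[0.3,0,0,0,0]]]'
python3 - <<'E'
from h import *
need([.502,-.083,.047],-7)
E
```

```text
t: 24.85
tool_pos: [0.4368, 0.3559, 0.0293]
orientation: [-0.806, -3.033, 0.006]
force: [0.5, 0.6, -0.2]
opening: 0.0928
gripper_force: 0.0
t: 25.55
tool_pos: [0.4396, 0.3579, 0.0336]
orientation: [0.812, 3.033, 0.003]
force: [0.6, 1.8, 6.1]
opening: 0.0617
gripper_force: 35.0
t: 26.35
tool_pos: [0.4384, 0.357, 0.2029]
orientation: [-1.853, -2.537, 0.001]
force: [0.1, 0.1, -1.4]
opening: 0.0614
gripper_force: 35.0
t: 27.15
tool_pos: [0.4722, 0.1102, 0.2025]
orientation: [-2.355, -2.079, 0.001]
force: [0.5, -0.0, -1.3]
opening: 0.0615
gripper_force: 35.0
t: 27.85
tool_pos: [0.4999, -0.0831, 0.2022]
orientation: [-2.355, -2.078, 0.0]
force: [-0.9, 0.6, -1.8]
opening: 0.0615
gripper_force: 35.0
tcp [ 0.4999 -0.0831  0.2022] shift cm [ 0.03  0.23 15.52] zdir [-0.001  0.001 -1.   ] yang -7.1 roll -0.1 (turn about tool z, tool down) q [-0.27 -0.11  1.76  0.    1.49 -0.14] t 27.85 F [-0.9  0.6 -1.8] open 0.0615
```

```bash
python3 -m pendant '[[[0.3,0,0.2,4,0],[0.3,0,0,4,0],[0.3,0,0,4,0],[0.3,0,0,2,0],[0.3,0,0,1,0],[0.3,0,0,0.5,0],[0.3,0,0,0,0]]]' && python3 -m pendant '[[[0.74,0,0,0,0],[0.74,0,0,0,0],[0.74,0,0,0,0],[0.74,0,0,0,0],[0.74,0,0,-1,0],[0.74,0,0,-4.5,0],[0.74,0,0,-4.5,0],[0.74,0,0,-4.5,0]]]' && python3 -m pendant '[[[0.74,-2,-4,-4.5,0],[0.74,-2,-4,-4.5,0],[0.74,-2,-3,-4.5,0],[0.4,0,0,0,0],[0.4,0,0,0,0]]]'
python3 - <<'E'
from h import *
need([.502,-.083,.047],-7)
w=robot.read_camera("wrist");cv2.imwrite("pics/w7.png",w["img"])
t=robot.read_camera("top");cv2.imwrite("pics/t7.png",cv2.resize(t["img"][140:240,140:400],None,fx=3,fy=3,interpolation=cv2.INTER_CUBIC))
E
```

```text
t: 28.55
tool_pos: [0.5027, -0.0836, 0.048]
orientation: [2.354, 2.079, 0.001]
force: [-0.1, -0.6, -1.3]
opening: 0.0616
gripper_force: 35.0
t: 29.35
tool_pos: [0.5019, -0.0842, 0.1948]
orientation: [2.356, 2.078, 0.0]
force: [0.4, -0.0, -1.0]
opening: 0.0687
gripper_force: 0.0
t: 29.85
tool_pos: [0.4081, -0.1222, 0.3046]
orientation: [2.354, 2.074, 0.003]
force: [-0.8, 0.1, -0.8]
opening: 0.057
gripper_force: 0.0
tcp [ 0.4081 -0.1222  0.3046] shift cm [ 5.11  8.71 25.79] zdir [ 0.004 -0.002 -1.   ] yang -7.2 roll -0.2 (turn about tool z, tool down) q [-0.41 -0.37  1.8   0.    1.71 -0.29] t 29.85 F [-0.8  0.1 -0.8] open 0.057
```

View pics/w7.png

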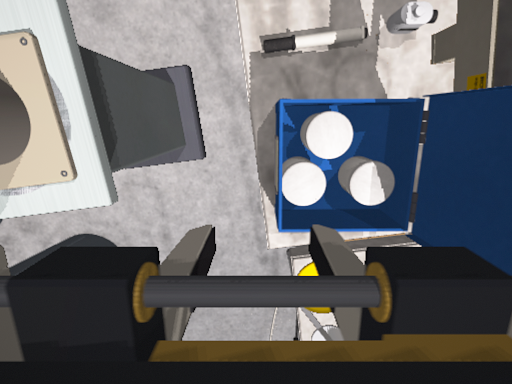

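All three tins stand in the box at (330,135), (303,182) and (372,182). I'll regrip the handle where I let it go.

```bash
python3 -m pendant '[[[0.35,0,0,-4.8,0],[0.35,0.3,4.5,0,0],[0.35,0.3,4.5,0,0],[0.35,0.3,4.5,0,0],[0.35,0.3,4.5,0,0],[0.35,0,4.5,0,0],[0.35,0,4.6,0,0],[0.35,0,0,0,0]]]' && python3 -m pendant '[[[0.35,0,0,0,0],[0.35,0,0,0,0]]]'
python3 - <<'E'
from h import *
need([.678,-.142,.245],-7)
E
```

```text
t: 30.75
tool_pos: [0.6815, -0.1428, 0.3386]
orientation: [-2.345, -2.072, 0.012]
force: [0.2, -0.8, -1.8]
opening: 0.0325
gripper_force: 0.0
t: 30.95
tool_pos: [0.6776, -0.143, 0.3499]
orientation: [-2.355, -2.078, 0.001]
force: [0.3, -0.2, -0.5]
opening: 0.0325
gripper_force: 0.0
tcp [ 0.6776 -0.143   0.3499] shift cm [ 0.1   0.04 10.49] zdir [-0.001  0.    -1.   ] yang -7.1 roll -0.1 (turn about tool z, tool down) q [-0.28  0.38  0.95  0.    1.8  -0.16] t 30.95 F [ 0.3 -0.2 -0.5] open 0.0325
```

```bash
python3 -m pendant '[[[0.35,0,0,3,0],[0.35,0,0,3,0],[0.35,0,0,3,0],[0.35,0,0,1.5,0],[0.35,0,0,0,0],[0.35,0,0,0,0]]]' && python3 -m pendant '[[[0,0,0,0,0],[0,0,0,0,0],[0,0,0,0,0],[0,0,0,0,0],[0,0,0,0,0]]]' 20 && python3 -m pendant '[[[0,0,-1.47,-0.49,0],[0,0,-1.47,-0.49,0],[0,0,-1.52,-0.23,0],[0,0,-1.52,-0.23,0],[0,0,-1.54,0.04,0],[0,0,-1.54,0.04,0],[0,0,-1.52,0.31,0],[0,0,-1.52,0.31,0]]]' && python3 -m pendant '[[[0,0,0,0,0],[0,0,0,0,0]]]'
python3 - <<'E'
from h import *
need([.557,-.135,.251])
E
```

```text
t: 31.55
tool_pos: [0.6782, -0.1436, 0.2478]
orientation: [2.354, 2.077, 0.002]
force: [0.5, 0.4, 1.2]
opening: 0.0329
gripper_force: 0.0
t: 32.05
tool_pos: [0.6786, -0.1437, 0.2466]
orientation: [2.355, 2.077, 0.001]
force: [-0.2, -0.5, 6.4]
opening: 0.0114
gripper_force: 20.0
t: 32.85
tool_pos: [0.5585, -0.1286, 0.2534]
orientation: [2.354, 2.077, 0.002]
force: [3.8, -1.8, -3.4]
opening: 0.0115
gripper_force: 20.0
t: 33.05
tool_pos: [0.5575, -0.1284, 0.2531]
orientation: [-2.355, -2.077, 0.002]
force: [-5.3, 1.2, 5.3]
opening: 0.0114
gripper_force: 20.0
tcp [ 0.5575 -0.1284  0.2531] shift cm [-0.66  0.04  0.21] zdir [-0.001  0.    -1.   ] yang -7.2 q [-0.32  0.04  1.52 -0.    1.58 -0.19] t 33.05 F [-5.3  1.2  5.3] open 0.0114
```

```bash
python3 -m pendant '[[[0,0,-1.43,0.57,0],[0,0,-1.43,0.57,0],[0,0,-1.31,0.81,0],[0,0,-1.31,0.81,0],[0,0,-1.15,1.03,0],[0,0,-1.15,1.03,0],[0,0,-0.96,1.2,0],[0,0,-0.96,1.2,0]]]' && python3 -m pendant '[[[0,0,-0.74,1.35,0],[0,0,-0.74,1.35,0],[0,0,-0.38,1.03,0],[0,0,-0.38,1.0,0],[0,0,0,0.2,0],[0,0,0,0.2,0],[0,0,0,0,0],[0,0,0,0,0]]]'
python3 - <<'E'
from h import *
need([.438,-.12,.131])
E
```

```text
t: 33.85
tool_pos: [0.4633, -0.1166, 0.1808]
orientation: [2.354, 2.077, 0.003]
force: [10.4, -1.7, -4.5]
opening: 0.011
gripper_force: 20.0
t: 34.65
tool_pos: [0.4423, -0.1142, 0.1331]
orientation: [2.352, 2.076, 0.004]
force: [-4.8, 2.6, 22.8]
opening: 0.0115
gripper_force: 20.0
tcp [ 0.4423 -0.1142  0.1331] shift cm [-0.62 -0.36  0.2 ] zdir [ 0.005 -0.002 -1.   ] yang -7.2 q [-0.37 -0.22  1.98  0.    1.37 -0.24] t 34.65 F [-4.8  2.6 22.8] open 0.0115
```

The lid is down: the bar is at z≈0.152 and a 23 N reaction shows it on its stop. I'll release it, check the lid from above, and go to the black marker.

```bash
python3 -m pendant '[[[0.4,0,0,0,0],[0.4,0,0,0,0],[0.4,0,0,0,0],[0.4,0,0,-2,0],[0.4,0,0,-4,0],[0.4,0,0,-4,0],[0.4,4,2.5,-4,0],[0.4,4,2.5,0,0]]]' && python3 -m pendant '[[[0.4,4,2.5,0,-8.1],[0.4,0,0,0,-8.1],[0.4,0,0,0,-8.1],[0.4,0,0,0,-8.1],[0.4,0,0,0,-8.1],[0.4,0,0,0,-8.1],[0.4,0,0,0,-8.1],[0.4,0,0,0,-8.1]]]' && python3 -m pendant '[[[0.4,0,0,0,-8.1],[0.4,0,0,0,-8.1],[0.4,0,0,0,-8.1],[0.4,0,0,0,-8.1],[0.4,0,0,0,0]]]'
cat > look.py <<'E'
from h import *
def stick(name,roi,kind):
    c=robot.read_camera(name);return c
E
python3 - <<'E'
from h import *
need([.555,.047,.1],90)
w=robot.read_camera("wrist");s=robot.read_camera("scene")
a=np.hstack([w["img"],s["img"]]);cv2.imwrite("pics/w8.png",cv2.resize(a,(800,300),interpolation=cv2.INTER_AREA))
E
```

```text
t: 35.45
tool_pos: [0.4963, -0.0484, 0.2674]
orientation: [2.354, 2.069, 0.008]
force: [0.9, -1.1, 0.7]
opening: 0.0373
gripper_force: 0.0
t: 36.25
tool_pos: [0.5231, -0.0108, 0.2608]
orientation: [-0.866, -3.018, 0.0]
force: [0.8, -1.1, -0.4]
opening: 0.0371
gripper_force: 0.0
t: 36.75
tool_pos: [0.5231, -0.0108, 0.2609]
orientation: [0.005, -3.14, -0.0]
force: [-0.2, -0.1, 0.3]
opening: 0.0373
gripper_force: 0.0
tcp [ 0.5231 -0.0108  0.2609] shift cm [-3.23  5.77 16.08] zdir [-0.001  0.    -1.   ] yang 90.2 roll 0.2 (turn about tool z, tool down) q [-0.12 -0.09  1.64 -0.    1.6  -1.69] t 36.75 F [-0.2 -0.1  0.3] open 0.0373
```

View pics/w8.png

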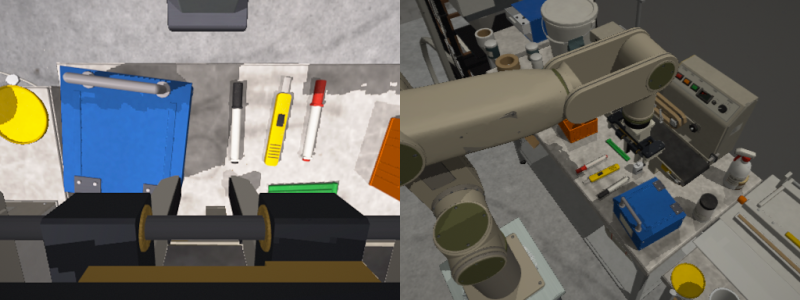

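The lid is shut and the three sticks lie as before. In the half-scale wrist view the black marker runs from (237,80) to (235,163), the cutter from (288,77) to (270,164), and the red marker from (320,80) to (307,160).

```bash
python3 - <<'E'
from h import *
w=robot.read_camera("wrist")
for n,a,b in(("blk",(237,80),(235,163)),("cut",(288,77),(270,164)),("red",(320,80),(307,160))):
    p,q=[onz(w,x*1.28,y*1.28,.009) for x,y in(a,b)];d=q-p;print(n,np.round(p,3),np.round(q,3),"len",round(float(np.linalg.norm(d)),3),"dir",round(float(np.degrees(np.arctan2(d[1],d[0]))),1))
im=w["img"];hsv=cv2.cvtColor(im,cv2.COLOR_BGR2HSV);H,S,V=[hsv[...,i].astype(int) for i in range(3)]
print(cv2.minAreaRect(np.argwhere((abs(H-26)<6)&(S>150)&(V>120)&(np.arange(512)[None]>300)&(np.arange(512)[None]<400)&(np.arange(384)[:,None]<230))[:,::-1].astype(np.float32)))
for v in(115,150,180,200): print(v, "".join("%4d"%x for x in V[v,284:324:2]))
for u in (301,303): print("".join("%4d"%x for x in V[196:226:2,u]))
E
```

```text
blk [0.43  0.046 0.009] [0.581 0.048 0.009] len 0.152 dir 0.4
cut [0.425 0.135 0.009] [0.584 0.115 0.009] len 0.16 dir -7.3
red [0.43  0.192 0.009] [0.576 0.185 0.009] len 0.146 dir -2.6
((354.36541748046875, 164.17308044433594), (18.8271484375, 94.7240982055664), 11.309932708740234)
115  143 143 141 142 143  99 103  41  62  69  66  57  43 103 117 112 204 201 205 209
150  143 143 146 146 126 116 137 246 251 252 248 224 146 145 146 230 242 240 239 238
180  119 114 113 114 121 165 224 249 251 251 239 182 142 146 219 230 228 229 228 227
200  124 130 130 225 221 199 241 251 252 249 230 155 154 148 235 236 237 241 241 241
 251 251 251 252 251 183  86 243 238 240 240 240 205 204 179
 244 243 242 243 250 164 105 243 238 239 240 241 237 220 204
```

```bash
python3 -m pendant '[[[0.4,-1.6,2.9,0,0],[0.4,-1.6,2.9,0,0],[0.4,0,0,4.5,0],[0.4,0,0,4.5,0],[0.4,0,0,4.5,0],[0.4,0,0,4.5,0],[0.4,0,0,4,0],[0.4,0,0,1.5,0]]]' && python3 -m pendant '[[[0.4,0,0,1,0],[0.4,0,0,0.6,0],[0.4,0,0,0.4,0],[0.4,0,0,0.2,0],[0.4,0,0,0,0],[0,0,0,0,0],[0,0,0,0,0],[0,0,0,0,0]]]' 4
python3 -m pendant '[[[0,0,0,0,0],[0,0,0,0,0],[0,0,0,-1,0],[0,0,0,-1,0],[0,0,0,-2,0],[0,0,0,-3,0],[0,0,0,-3,0],[0,0,0,-3,0]]]' && python3 -m pendant '[[[0,0,0,-3,0],[0,0,0,0,0],[0,0,0,0,0],[0,0,0,0,0]]]'
python3 - <<'E'
from h import *
need([.555,.047,.1],90)
w=robot.read_camera("wrist");s=robot.read_camera("scene")
a=np.hstack([w["img"],cv2.resize(s["img"][150:300,180:380],(512,384))]);cv2.imwrite("pics/w9.png",cv2.resize(a,(800,300),interpolation=cv2.INTER_AREA))
E
```

```text
t: 37.7
tool_pos: [0.5516, 0.0472, 0.0217]
orientation: [-0.003, -3.134, -0.0]
force: [-0.5, -0.3, -0.3]
opening: 0.0375
gripper_force: 0.0
t: 38.5
tool_pos: [0.5556, 0.0472, 0.005]
orientation: [-0.001, 3.141, 0.0]
force: [-0.1, -0.1, 0.5]
opening: 0.018
gripper_force: 0.0
t: 39.3
tool_pos: [0.5552, 0.047, 0.1368]
orientation: [-0.001, 3.141, -0.0]
force: [0.5, 0.7, -0.0]
opening: 0.0171
gripper_force: 4.0
t: 39.7
tool_pos: [0.5545, 0.0471, 0.1637]
orientation: [0.001, -3.14, 0.0]
force: [0.0, -0.6, 0.5]
opening: 0.0167
gripper_force: 4.0
tcp [0.5545 0.0471 0.1637] shift cm [-0.06 -0.01  6.37] zdir [-0.002 -0.    -1.   ] yang 90.0 roll 0.0 (turn about tool z, tool down) q [-0.01  0.05  1.68 -0.    1.42 -1.58] t 39.7 F [ 0.  -0.6  0.5] open 0.0167
```

View pics/w9.png

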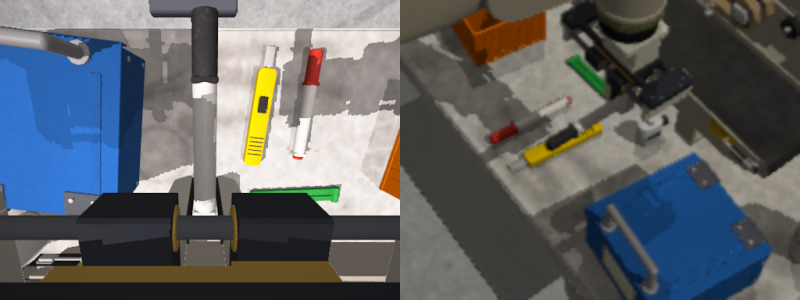

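The marker stays level at 4 N: in the half-scale wrist view its cap end is at (205,10) and it doesn't droop. The tool can't tilt, so I'll use the closed lid's handle bar as a lever. Pressing the marker's 25 mm stub down on the bar will swing the cap down in front of the box.

```bash
python3 - <<'E'
from h import *
w=robot.read_camera("wrist");p=robot.read_state()["tool_pos"]+[0,0,.005]
for th in(0,10,20,30): t=np.radians(th);print(th,np.round(proj(w,p+.123*np.array([-np.cos(t),0,-np.sin(t)]))),np.round(proj(w,p+.09*np.array([-np.cos(t),0,-np.sin(t)]))))
E
python3 -m pendant '[[[0,0,0,-2,7],[0,2.77,-4.35,-2,0],[0,2.77,-4.35,0,0],[0,2.77,-4.35,0,0],[0,2.77,-4.35,0,0],[0,0,0,0,0],[0,0,0,0,0],[0,0,0,0,0]]]'
python3 - <<'E'
from h import *
need([.4235,-.112,.16],83)
E
```

```text
0 [262.  10.] [262.  82.]
10 [262.  28.] [262.  88.]
20 [262.  48.] [262.  98.]
30 [262.  68.] [262. 110.]
t: 40.65
tool_pos: [0.4307, -0.1041, 0.2024]
orientation: [-0.19, -3.136, -0.001]
force: [-0.2, -0.2, 0.4]
opening: 0.017
gripper_force: 4.0
tcp [ 0.4307 -0.1041  0.2024] shift cm [ 0.61 -0.88  4.24] zdir [-0.     0.001 -1.   ] yang 83.0 roll 0.0 (turn about tool z, tool down) q [-0.35 -0.3   1.92  0.    1.52 -1.8 ] t 40.65 F [-0.2 -0.2  0.4] open 0.017
```

```bash
python3 -m pendant '[[[0,0.6,-0.9,2.2,0],[0,0,0,1.5,0],[0,0,0,0.5,0],[0,0,0,0,0]]]' && python3 -m pendant '[[[0,0.17,0,0.37,0],[0,0.17,0,0.37,0],[0,0.17,0,0.37,0],[0,0,0,0.3,0],[0,0,0,0.3,0],[0,-0.06,0,0.3,0],[0,-0.07,0,0.3,0],[0,0,0,0,0]]]' && python3 -m pendant '[[[0,-0.14,0,0.27,0],[0,-0.14,0,0.27,0],[0,-0.2,0,0.25,0],[0,0,0,0,0]]]'
python3 - <<'E'
from h import *
need([.4235,-.112,.16],83)
w=robot.read_camera("wrist");s=robot.read_camera("scene");p=robot.read_state()["tool_pos"]+[0,0,.005]
x=np.array([-.9925,.122,0])
for th in(0,30,45,60,75,90):
    t=np.radians(th);print(th,[np.round(proj(w,p+L*(x*np.cos(t)-[0,0,np.sin(t)]))) for L in(.09,.123)])
im=w["img"];g=im.max(2);print([ (v,int(np.median(im[v,250:274].max(1)))) for v in range(0,260,8)])
a=np.hstack([w["img"],cv2.resize(s["img"][190:310,220:380],(512,384))]);cv2.imwrite("pics/w10.png",cv2.resize(a,(800,300),interpolation=cv2.INTER_AREA))
E
```

```text
t: 41.05
tool_pos: [0.423, -0.1117, 0.1595]
orientation: [-0.189, -3.133, -0.002]
force: [0.1, -0.0, -0.3]
opening: 0.0168
gripper_force: 4.0
t: 41.85
tool_pos: [0.4191, -0.1123, 0.1369]
orientation: [-0.191, -3.135, -0.0]
force: [-2.7, -1.2, 1.3]
opening: 0.0171
gripper_force: 4.0
t: 42.25
tool_pos: [0.4245, -0.113, 0.1292]
orientation: [-0.191, -3.136, -0.0]
force: [-1.3, -0.5, 0.5]
opening: 0.0173
gripper_force: 4.0
tcp [ 0.4245 -0.113   0.1292] shift cm [ 0.11  0.09 -3.08] zdir [-0.  0. -1.] yang 83.0 roll 0.0 (turn about tool z, tool down) q [-0.38 -0.26  2.03  0.    1.37 -1.83] t 42.25 F [-1.3 -0.5  0.5] open 0.0173
0 [array([262.,  82.]), array([262.,  10.])]
30 [array([262., 109.]), array([262.,  68.])]
45 [array([262., 130.]), array([262.,  99.])]
60 [array([262., 153.]), array([262., 131.])]
75 [array([262., 177.]), array([262., 162.])]
90 [array([262., 202.]), array([262., 193.])]
[(0, 81), (8, 82), (16, 82), (24, 84), (32, 84), (40, 121), (48, 122), (56, 95), (64, 200), (72, 206), (80, 208), (88, 203), (96, 192), (104, 180), (112, 192), (120, 200), (128, 183), (136, 183), (144, 196), (152, 212), (160, 111), (168, 33), (176, 32), (184, 126), (192, 128), (200, 128), (208, 129), (216, 128), (224, 129), (232, 128), (240, 130), (248, 134), (256, 146)]
```

View pics/w10.png

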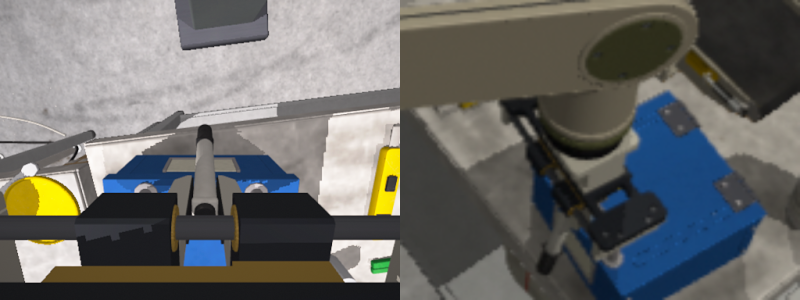

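The marker now hangs cap-down at about 75°: in the half-scale wrist view its cap end is at (205,125), in front of the box. That was my last picture, so I'll use numeric checks from here. I'll firm the grip, retreat, lift and carry it to the caddy's front-left pocket.

```bash
python3 -m pendant '[[[0,0,0,0,0],[0,0.8,0,0,0],[0,0.7,0,-1,0],[0,0,0,-3,0],[0,0,0,-4,0],[0,0,0,-4,0],[0,-0.35,2.3,0,0],[0,-0.68,4.56,0,0]]]' 10 && python3 -m pendant '[[[0,-0.68,4.56,0,0],[0,-0.68,4.56,0,0],[0,-0.68,4.56,0,0],[0,-0.68,4.56,0,0],[0,-0.68,4.56,0,0],[0,-0.68,4.56,0,0],[0,-0.68,4.56,0,0],[0,-0.68,4.56,0,0]]]' && python3 -m pendant '[[[0,-0.68,4.56,0,0],[0,-0.68,4.56,0,0],[0,-0.35,2.3,0,0],[0,0,0,0,0],[0,0,0,0,0]]]'
cat > look.py <<'E'
from h import *
def tilt(phi=83,L=.123):
    """predicted wrist rows of the foot for tilts, and brightness profile along the held stick"""
    w=robot.read_camera("wrist");p=robot.read_state()["tool_pos"]+[0,0,.005];f=np.radians(phi)
    x=np.array([-np.sin(f),np.cos(f),0])
    print("tilt:row",[(th,round(float(proj(w,p+L*(x*np.cos(t)-[0,0,np.sin(t)]))[1]))) for th in(0,15,30,45,60,75,90) for t in[np.radians(th)]])
    im=w["img"];hsv=cv2.cvtColor(im,cv2.COLOR_BGR2HSV)
    print("row:HSV",[(v,*[int(q) for q in np.median(hsv[v,256:268],axis=0)]) for v in range(0,232,8)])
    return w
def caddy(c):
    hsv=cv2.cvtColor(c["img"],cv2.COLOR_BGR2HSV);m=(abs(hsv[...,0].astype(int)-10)<6)&(hsv[...,1]>150)
    return m
E
python3 - <<'E'
from look import *
need([.557,.422,.25],82)
w=tilt()
C=np.array([.568,.387,.082]);X=np.array([.99,-.14,0]);Y=np.array([.14,.99,0]);m=caddy(w)
for a in(-.0665,.0665):
  for b in(-.0665,.0665): print("corner",a,b,np.round(proj(w,C+a*X+b*Y)))
for v in range(40,240,16):
  u=np.where(m[v])[0]
  if len(u): print(v,u[0],u[-1],len(u))
E
```

```text
t: 43.15
tool_pos: [0.4286, -0.0456, 0.2518]
orientation: [0.197, 3.131, -0.002]
force: [1.8, 0.6, -0.5]
opening: 0.0172
gripper_force: 10.0
t: 43.95
tool_pos: [0.5261, 0.313, 0.2499]
orientation: [0.19, 3.135, 0.0]
force: [0.4, -0.6, -0.3]
opening: 0.0171
gripper_force: 10.0
t: 44.45
tool_pos: [0.5566, 0.4224, 0.2492]
orientation: [-0.189, -3.135, 0.001]
force: [-0.6, -0.5, -0.0]
opening: 0.0173
gripper_force: 10.0
tcp [0.5566 0.4224 0.2492] shift cm [-0.04 -0.04 -0.08] zdir [-0.001 -0.001 -1.   ] yang 83.1 roll 1.1 (turn about tool z, tool down) q [ 0.58  0.39  1.13 -0.    1.62 -0.87] t 44.45 F [-0.6 -0.5 -0. ] open 0.0173
tilt:row [(0, 10), (15, 38), (30, 68), (45, 100), (60, 131), (75, 162), (90, 193)]
row:HSV [(0, 175, 8, 196), (8, 4, 8, 189), (16, 6, 7, 180), (24, 0, 8, 183), (32, 4, 9, 189), (40, 5, 8, 191), (48, 4, 8, 196), (56, 13, 12, 229), (64, 14, 12, 227), (72, 13, 13, 228), (80, 12, 13, 228), (88, 12, 12, 233), (96, 11, 12, 233), (104, 12, 13, 234), (112, 10, 19, 148), (120, 11, 20, 106), (128, 11, 18, 107), (136, 14, 253, 106), (144, 14, 255, 156), (152, 14, 255, 154), (160, 104, 81, 29), (168, 154, 16, 29), (176, 150, 13, 27), (184, 12, 17, 120), (192, 13, 17, 121), (200, 11, 17, 121), (208, 15, 19, 122), (216, 13, 20, 123), (224, 15, 20, 122)]
corner -0.0665 -0.0665 [174. 137.]
corner -0.0665 0.0665 [292. 139.]
corner 0.0665 -0.0665 [180. 246.]
corner 0.0665 0.0665 [287. 248.]
136 188 291 104
152 178 297 118
168 179 296 97
184 180 296 91
200 183 295 88
216 184 294 82
232 185 221 37
```

```bash
python3 -m pendant '[[[0,0,0.4,2,0],[0,0,0,3,0],[0,0,0,3,0],[0,0,0,2,0],[0,0,0,1.5,0],[0,0,0,1,0],[0,0,0,0,0]]]' && python3 - <<'E'
from look import *
need([.557,.426,.124],83)
tilt()
E
```

```text
t: 45.2
tool_pos: [0.5571, 0.4255, 0.1237]
orientation: [-0.192, -3.134, 0.002]
force: [-0.2, 0.1, 0.1]
opening: 0.0173
gripper_force: 10.0
tcp [0.5571 0.4255 0.1237] shift cm [ 0.02  0.05 -0.03] zdir [-0.001 -0.001 -1.   ] yang 83.0 roll -0.0 (turn about tool z, tool down) q [ 0.58  0.46  1.27 -0.    1.41 -0.87] t 45.2 F [-0.2  0.1  0.1] open 0.0173
tilt:row [(0, 10), (15, 37), (30, 68), (45, 100), (60, 131), (75, 163), (90, 194)]
row:HSV [(0, 0, 7, 187), (8, 2, 7, 188), (16, 0, 8, 183), (24, 11, 12, 231), (32, 12, 12, 237), (40, 11, 11, 235), (48, 13, 13, 234), (56, 13, 13, 236), (64, 12, 13, 233), (72, 11, 11, 239), (80, 13, 11, 237), (88, 12, 11, 241), (96, 11, 12, 237), (104, 11, 20, 200), (112, 10, 18, 159), (120, 12, 20, 113), (128, 10, 19, 110), (136, 10, 20, 116), (144, 14, 253, 115), (152, 14, 255, 233), (160, 102, 47, 30), (168, 22, 17, 30), (176, 150, 16, 29), (184, 13, 18, 126), (192, 13, 17, 126), (200, 13, 16, 125), (208, 15, 18, 127), (216, 15, 20, 128), (224, 14, 18, 127)]
```

```bash
python3 -m pendant '[[[0.35,0,0,0,0],[0.35,0,0,0,0],[0.35,0,0,0,0],[0.35,0,0,0,0],[0.35,0,0,-3,0],[0.35,0,0,-4,0],[0.35,0,0,-4,0],[0.35,0,0,-3,0]]]' && python3 - <<'E'
from look import *
w=robot.read_camera("wrist");t=robot.read_camera("top")
# standing marker: plain white end seen from the top camera inside caddy outline
C=np.array([.568,.391,.082]);X=np.array([.99,-.14,0]);Y=np.array([.14,.99,0])
for n,c in(("wrist",w),("top",t)):
    hsv=cv2.cvtColor(c["img"],cv2.COLOR_BGR2HSV);poly=np.array([proj(c,C+a*X+b*Y) for a,b in((-.06,-.06),(-.06,.06),(.06,.06),(.06,-.06))],np.int32)
    k=np.zeros(hsv.shape[:2],np.uint8);cv2.fillPoly(k,[poly],1)
    m=(k>0)&(hsv[...,1]<90)
    for a,b,r in blobs(c,m,6):print(n,a,b,np.round(onz(c,*r[0],.12),3))
need([.552,.118,.1],83)
# cutter and red marker again by colour (top)
H,S,V=[cv2.cvtColor(t["img"],cv2.COLOR_BGR2HSV)[...,i].astype(int) for i in range(3)]
for n,m in(("cut",(abs(H-26)<6)&(S>150)&(V>120)),("red",((H<6)|(H>174))&(S>150))):
    for a,b,r in blobs(t,m,20):
        if 240<r[0][0]<300 and 170<r[0][1]<225:print(n,a,np.round(onz(t,*r[0],.009),3),r[1:])
E
```

```text
t: 46.05
tool_pos: [0.558, 0.4268, 0.2683]
orientation: [0.191, 3.133, 0.003]
force: [0.6, 0.0, 0.6]
opening: 0.0322
gripper_force: 0.0
wrist 1188 (np.int32(256), np.int32(141), np.int32(19), np.int32(89)) [0.557 0.43  0.12 ]
wrist 200 (np.int32(207), np.int32(225), np.int32(27), np.int32(10)) [0.603 0.373 0.12 ]
top 673 (np.int32(177), np.int32(168), np.int32(26), np.int32(35)) [0.561 0.407 0.12 ]
tcp [0.5596 0.4279 0.2723] shift cm [ -2.86 -30.97  17.04] zdir [ 0.009  0.006 -1.   ] yang 83.0 roll 0.0 (turn about tool z, tool down) q [ 0.58  0.39  1.08 -0.    1.65 -0.87] t 46.15 F [0.7 0.1 1.5] open 0.0324
cut 225 [0.518 0.123 0.009] ((6.500709056854248, 37.194393157958984), 4.236394882202148)
red 48 [0.452 0.19  0.009] ((11.0, 3.0), 90.0)
```

The marker stands in the front-left pocket. Next is the cutter, gripped about 28 mm from its plain end.

```bash
python3 -m pendant '[[[0.5,-0.49,-4.4,0,0],[0.5,-0.49,-4.4,0,0],[0.5,-0.49,-4.4,0,0],[0.5,-0.49,-4.4,0,0],[0.5,-0.49,-4.4,0,0],[0.5,-0.49,-4.4,0,0],[0.5,-0.49,-4.4,0,0],[0.5,0,0,0,0]]]' && python3 -m pendant '[[[0.5,0,0,4,0],[0.5,0,0,4,0],[0.5,0,0,4,0],[0.5,0,0,3,0],[0.5,0,0,0,0],[0.5,0,0,0,0]]]' && python3 - <<'E'
from look import *
need([.556,.1185,.002],82.7)
w=robot.read_camera("wrist");H,S,V=[cv2.cvtColor(w["img"],cv2.COLOR_BGR2HSV)[...,i].astype(int) for i in range(3)]
m=(abs(H-26)<6)&(S>150)&(V>100)
for v in range(40,240,20):
    u=np.where(m[v,180:340])[0]+180
    if len(u)>5: print(v,u[0],u[-1],np.round(onz(w,(u[0]+u[-1])/2,v,.012)[:2],4))
E
```

```text
t: 46.95
tool_pos: [0.5541, 0.1117, 0.2642]
orientation: [-0.199, -3.135, 0.003]
force: [0.8, -0.2, 0.0]
opening: 0.0465
gripper_force: 0.0
t: 47.55
tool_pos: [0.5538, 0.117, 0.1147]
orientation: [-0.19, -3.134, 0.0]
force: [-0.3, -0.3, 1.2]
opening: 0.0469
gripper_force: 0.0
tcp [0.5538 0.117  0.1147] shift cm [-0.22  0.17 11.27] zdir [-0.001 -0.    -1.   ] yang 83.1 roll 0.4 (turn about tool z, tool down) q [ 0.12  0.11  1.7   0.    1.33 -1.33] t 47.55 F [-0.3 -0.3  1.2] open 0.0469
100 250 277 [0.4668 0.129 ]
120 251 276 [0.4836 0.127 ]
140 251 276 [0.501  0.1249]
160 252 276 [0.5191 0.1232]
180 252 276 [0.5378 0.1209]
200 253 276 [0.5572 0.1191]
220 253 276 [0.5772 0.1167]
```

```bash
python3 -m pendant '[[[0.5,-0.2,0.2,3,0],[0.5,0,0,3,0],[0.5,0,0,2.5,0],[0.5,0,0,1.2,0],[0.5,0,0,0.7,0],[0.5,0,0,0.5,0],[0.5,0,0,0.3,0],[0.5,0,0,0,0]]]' && python3 -m pendant '[[[0.5,0,0,0,0],[0.1,0,0,0,0],[0.1,0,0,0,0],[0.1,0,0,0,0],[0.1,0,0,0,0],[0.1,0,0,0,0],[0.1,0,0,0,0]]]' 8 && python3 -m pendant '[[[0.1,0,0,-1,0],[0.1,0,0,-1,0],[0.1,0,0,-2,0],[0.1,0,0,-4,0],[0.1,0,0,-4,0],[0.1,0,0,-4,0],[0.1,0,0,-4,0],[0.1,0,0,0,0]]]'
python3 - <<'E'
from look import *
tilt(L=.134)
need([.4215,-.112,.2],83)
E
```

```text
t: 48.4
tool_pos: [0.5571, 0.1184, 0.0034]
orientation: [0.191, 3.135, 0.0]
force: [-0.4, -0.3, -0.4]
opening: 0.0467
gripper_force: 0.0
t: 49.1
tool_pos: [0.5565, 0.1183, 0.0029]
orientation: [0.191, 3.136, 0.0]
force: [-1.0, 0.9, 1.6]
opening: 0.0238
gripper_force: 8.0
t: 49.9
tool_pos: [0.5603, 0.1188, 0.2116]
orientation: [0.19, 3.123, 0.004]
force: [0.5, 0.0, -0.1]
opening: 0.0238
gripper_force: 8.0
tilt:row [(0, -17), (15, 17), (30, 52), (45, 87), (60, 121), (75, 154), (90, 187)]
row:HSV [(0, 11, 18, 217), (8, 11, 17, 222), (16, 11, 16, 221), (24, 12, 16, 222), (32, 13, 14, 226), (40, 12, 11, 229), (48, 28, 255, 251), (56, 28, 255, 251), (64, 28, 255, 251), (72, 28, 255, 252), (80, 28, 255, 251), (88, 28, 255, 251), (96, 24, 242, 219), (104, 24, 239, 182), (112, 24, 255, 184), (120, 24, 252, 185), (128, 165, 13, 41), (136, 160, 16, 31), (144, 165, 16, 31), (152, 22, 9, 31), (160, 150, 9, 29), (168, 24, 251, 139), (176, 24, 248, 140), (184, 24, 241, 141), (192, 24, 234, 141), (200, 24, 239, 139), (208, 24, 241, 139), (216, 24, 248, 138), (224, 24, 230, 122)]
tcp [0.5589 0.1186 0.208 ] shift cm [ 10.85 -24.56   0.66] zdir [ 0.008  0.001 -1.   ] yang 83.0 roll 0.0 (turn about tool z, tool down) q [ 0.12  0.05  1.59 -0.    1.49 -1.33] t 49.95 F [-0.1  0.3 -1. ] open 0.0238
```

```bash
python3 -m pendant '[[[0.1,1.8,-4.08,0,0],[0.1,1.8,-4.08,0,0],[0.1,1.8,-4.08,0,0],[0.1,1.8,-4.08,0,0],[0.1,1.8,-4.08,0,0],[0.1,1.8,-4.08,0,0],[0.1,0,0,0,0],[0.1,0,0,0,0]]]'
python3 - <<'E'
from look import *
tilt(L=.104)
need([.4215,-.112,.16],83)
E
```

```text
t: 50.75
tool_pos: [0.4187, -0.1122, 0.202]
orientation: [-0.195, -3.135, -0.001]
force: [-0.7, -0.8, -0.9]
opening: 0.0237
gripper_force: 8.0
tilt:row [(0, 53), (15, 70), (30, 92), (45, 117), (60, 143), (75, 171), (90, 198)]
row:HSV [(0, 11, 19, 214), (8, 9, 17, 220), (16, 11, 18, 219), (24, 10, 17, 221), (32, 12, 15, 224), (40, 12, 13, 227), (48, 27, 255, 250), (56, 27, 255, 251), (64, 27, 255, 251), (72, 28, 255, 251), (80, 28, 255, 251), (88, 27, 255, 251), (96, 28, 255, 251), (104, 24, 237, 179), (112, 25, 255, 180), (120, 24, 243, 149), (128, 165, 13, 39), (136, 167, 21, 31), (144, 155, 17, 30), (152, 82, 9, 29), (160, 0, 9, 29), (168, 24, 248, 136), (176, 24, 248, 137), (184, 24, 240, 138), (192, 24, 234, 138), (200, 24, 238, 136), (208, 24, 238, 136), (216, 24, 246, 136), (224, 24, 231, 120)]
tcp [ 0.4192 -0.1114  0.2021] shift cm [-0.24 -0.04  4.21] zdir [-0.001  0.001 -1.   ] yang 83.0 roll -0.0 (turn about tool z, tool down) q [-0.38 -0.33  1.95  0.    1.52 -1.83] t 50.8 F [ 0.5  0.6 -0.7] open 0.0237
```

```bash
python3 -m pendant '[[[0.1,-0.2,0,2.2,0],[0.1,0,0,1.5,0],[0.1,0,0,0.4,0],[0.1,0,0,0,0]]]' && python3 -m pendant '[[[0.1,0.12,0,0.4,0],[0.1,0.12,0,0.4,0],[0.1,0.12,0,0.38,0],[0.1,-0.03,0,0.32,0],[0.1,-0.03,0,0.32,0],[0.1,-0.11,0,0.3,0],[0.1,-0.11,0,0.28,0],[0.1,0,0,0,0]]]'
python3 - <<'E'
from look import *
tilt(L=.104)
need([.4215,-.112,.16],83)
E
```

```text
t: 51.2
tool_pos: [0.4209, -0.1108, 0.1605]
orientation: [-0.189, -3.133, -0.001]
force: [0.8, -0.4, -0.5]
opening: 0.0236
gripper_force: 8.0
t: 52.0
tool_pos: [0.4205, -0.1117, 0.1371]
orientation: [-0.191, -3.135, -0.0]
force: [0.5, 0.4, -0.9]
opening: 0.0237
gripper_force: 8.0
tilt:row [(0, 52), (15, 69), (30, 91), (45, 116), (60, 143), (75, 170), (90, 198)]
row:HSV [(0, 100, 16, 80), (8, 105, 6, 81), (16, 100, 9, 82), (24, 90, 6, 83), (32, 90, 6, 84), (40, 124, 22, 123), (48, 123, 20, 121), (56, 123, 23, 112), (64, 0, 6, 199), (72, 0, 7, 204), (80, 2, 6, 205), (88, 174, 7, 203), (96, 174, 7, 194), (104, 171, 6, 178), (112, 9, 18, 119), (120, 9, 18, 134), (128, 24, 238, 158), (136, 24, 240, 157), (144, 24, 232, 161), (152, 24, 223, 125), (160, 157, 13, 37), (168, 165, 14, 36), (176, 120, 47, 26), (184, 24, 248, 141), (192, 24, 242, 144), (200, 24, 245, 144), (208, 24, 238, 144), (216, 24, 246, 145), (224, 24, 254, 148)]
tcp [ 0.4204 -0.1116  0.1372] shift cm [-0.11 -0.02 -2.28] zdir [-0.001  0.    -1.   ] yang 83.0 roll 0.0 (turn about tool z, tool down) q [-0.38 -0.28  2.03 -0.    1.39 -1.83] t 52.05 F [-0.1  0.7 -0.4] open 0.0241
```

```bash
python3 -m pendant '[[[0.1,-0.12,0,0.2,0],[0.1,-0.12,0,0.2,0],[0.1,-0.15,0,0.2,0],[0.1,-0.15,0,0,0],[0.1,0,0,0,0]]]'
python3 - <<'E'
from look import *
tilt(L=.104)
need([.4215,-.112,.16],83)
E
```

```text
t: 52.55
tool_pos: [0.4254, -0.1124, 0.1313]
orientation: [-0.191, -3.134, -0.0]
force: [-5.3, -0.1, 3.5]
opening: 0.0237
gripper_force: 8.0
tilt:row [(0, 53), (15, 69), (30, 91), (45, 117), (60, 143), (75, 170), (90, 198)]
row:HSV [(0, 101, 9, 81), (8, 105, 9, 82), (16, 102, 7, 82), (24, 90, 7, 84), (32, 90, 6, 84), (40, 124, 23, 120), (48, 125, 22, 122), (56, 125, 22, 97), (64, 90, 7, 199), (72, 168, 7, 207), (80, 10, 6, 205), (88, 173, 6, 204), (96, 87, 7, 192), (104, 170, 6, 180), (112, 5, 8, 191), (120, 4, 7, 203), (128, 7, 7, 182), (136, 5, 6, 187), (144, 8, 17, 107), (152, 24, 230, 137), (160, 24, 226, 140), (168, 150, 12, 31), (176, 12, 14, 36), (184, 124, 31, 46), (192, 24, 245, 138), (200, 24, 226, 139), (208, 24, 237, 140), (216, 24, 243, 141), (224, 24, 255, 146)]
tcp [ 0.4255 -0.1124  0.1313] shift cm [ 0.4  -0.01 -2.87] zdir [-0.002  0.    -1.   ] yang 83.0 roll 0.0 (turn about tool z, tool down) q [-0.37 -0.26  2.02 -0.    1.38 -1.82] t 52.6 F [-5.3  0.6  3.6] open 0.0241
```

```bash
python3 -m pendant '[[[0.1,-0.15,0,0,0],[0.1,-0.15,0,0.1,0],[0.1,0,0,0,0],[0.1,0.8,0,0,0],[0.1,0.7,0,-1,0],[0.1,0,0,-4,0],[0.1,0,0,-4,0],[0.1,0,0,-4,0]]]' 12 && python3 -m pendant '[[[0.1,0,0,0,0],[0.1,0,0,0,0]]]'
python3 - <<'E'
from look import *
tilt(L=.104)
need([.596,.354,.27],83)
E
```

```text
t: 53.4
tool_pos: [0.4138, -0.1108, 0.2616]
orientation: [-0.191, -3.136, -0.0]
force: [0.5, 0.2, -0.2]
opening: 0.0242
gripper_force: 12.0
t: 53.6
tool_pos: [0.4148, -0.1112, 0.2613]
orientation: [0.191, 3.133, -0.001]
force: [-0.9, 0.3, -0.8]
opening: 0.0239
gripper_force: 12.0
tilt:row [(0, 51), (15, 68), (30, 90), (45, 115), (60, 141), (75, 169), (90, 196)]
row:HSV [(0, 98, 10, 74), (8, 90, 10, 73), (16, 94, 14, 74), (24, 102, 10, 76), (32, 100, 10, 76), (40, 90, 7, 78), (48, 110, 13, 86), (56, 123, 20, 113), (64, 125, 23, 101), (72, 5, 7, 186), (80, 85, 7, 194), (88, 91, 6, 195), (96, 0, 6, 186), (104, 82, 7, 169), (112, 5, 6, 171), (120, 86, 7, 186), (128, 0, 6, 172), (136, 4, 6, 170), (144, 9, 19, 98), (152, 24, 228, 125), (160, 24, 229, 127), (168, 137, 9, 27), (176, 162, 15, 35), (184, 20, 110, 54), (192, 24, 241, 127), (200, 24, 240, 128), (208, 24, 238, 128), (216, 24, 218, 109), (224, 117, 97, 29)]
tcp [ 0.414  -0.1109  0.2598] shift cm [-12.43  48.35  -1.02] zdir [-0.  0. -1.] yang 83.0 roll 0.0 (turn about tool z, tool down) q [-0.38 -0.36  1.87  0.    1.64 -1.83] t 53.65 F [-0.4 -0.8 -1.6] open 0.0242
```

```bash
python3 - <<'E'
from h import *
t=robot.read_camera("top");s=robot.read_camera("scene")
print(tri((t,357,153),(s,352,228)),tri((t,357,153),(s,352,236)))
print(onz(t,212,157,.0),onz(t,212,157,.15))
E
```

```text
(array([ 0.6419, -0.128 ,  0.1662]), [9.0, 9.0]) (array([ 0.6453, -0.1356,  0.1329]), [10.6, 10.6])
[0.66894767 0.34523278 0.        ] [0.64814327 0.32953288 0.15      ]
```

```bash
python3 -m pendant '[[[0.1,0,2.2,-1,0],[0.1,-1.4,4.38,0,0],[0.1,-1.4,4.38,0,0],[0.1,-1.4,4.38,0,0],[0.1,-1.4,4.38,0,0],[0.1,-1.4,4.38,0,0],[0.1,-1.4,4.38,0,0],[0.1,-1.4,4.38,0,0]]]' && python3 -m pendant '[[[0.1,-1.4,4.38,0,0],[0.1,-1.4,4.38,0,0],[0.1,-1.4,4.38,0,0],[0.1,-1,2.3,0,0],[0.1,0,0,0,0],[0.1,0,0,0,0]]]'
python3 - <<'E'
from look import *
w=tilt(L=.104)
need([.623,.35,.126],83)
C=np.array([.568,.391,.082]);X=np.array([.99,-.14,0]);Y=np.array([.14,.99,0]);m=caddy(w)
for a in(-.0665,.0665): print(a,[np.round(proj(w,C+a*X+b*Y)) for b in(-.0665,0,.0665)])
for v in range(60,230,12):
  u=np.where(m[v])[0]
  if len(u): print(v,u[0],u[-1],len(u))
E
```

```text
t: 54.55
tool_pos: [0.551, 0.2051, 0.2684]
orientation: [-0.19, -3.133, 0.002]
force: [-0.0, -1.2, 0.4]
opening: 0.024
gripper_force: 12.0
t: 55.15
tool_pos: [0.6209, 0.3502, 0.2678]
orientation: [-0.189, -3.132, 0.004]
force: [-0.2, -0.5, -0.2]
opening: 0.0238
gripper_force: 12.0
tilt:row [(0, 53), (15, 69), (30, 92), (45, 117), (60, 144), (75, 171), (90, 199)]
row:HSV [(0, 5, 8, 195), (8, 12, 10, 242), (16, 11, 12, 234), (24, 11, 13, 230), (32, 14, 19, 224), (40, 12, 12, 235), (48, 11, 12, 236), (56, 13, 13, 236), (64, 11, 20, 219), (72, 16, 255, 252), (80, 14, 249, 103), (88, 14, 249, 174), (96, 14, 251, 179), (104, 14, 253, 173), (112, 14, 243, 132), (120, 14, 246, 133), (128, 14, 247, 132), (136, 14, 254, 163), (144, 9, 17, 105), (152, 24, 228, 133), (160, 24, 229, 135), (168, 75, 12, 30), (176, 150, 12, 35), (184, 19, 99, 64), (192, 24, 244, 135), (200, 24, 235, 137), (208, 24, 239, 136), (216, 24, 216, 117), (224, 118, 99, 32)]
tcp [0.621  0.3496 0.2688] shift cm [-0.22  0.09 14.28] zdir [-0.002 -0.002 -1.   ] yang 83.0 roll 0.0 (turn about tool z, tool down) q [ 0.44  0.43  1.04 -0.    1.67 -1.01] t 55.2 F [-0.4 -0.8 -1.6] open 0.0245
-0.0665 [array([235.,  70.]), array([294.,  71.]), array([353.,  73.])]
0.0665 [array([235., 186.]), array([289., 187.]), array([343., 188.])]
72 235 354 2
84 235 354 115
96 235 353 103
108 235 352 102
120 236 351 95
132 238 350 29
144 238 349 81
156 236 348 59
168 236 347 75
180 239 346 71
```

```bash
python3 -m pendant '[[[0.1,-0.6,0.1,2,0],[0.1,0,0,3,0],[0.1,0,0,2,0],[0.1,0,0,1.5,0],[0.1,0,0,1,0],[0.1,0,0,0,0]]]' && python3 -m pendant '[[[0.1,0,0,1,0],[0.1,0,0,1,0],[0.1,0,0,1,0],[0.1,0,0,1,0],[0.1,0,0,0.5,0],[0.1,0,0,0,0]]]'
python3 - <<'E'
from look import *
tilt(L=.104);need([.627,.35,.126],83)
E
```

```text
t: 55.8
tool_pos: [0.627, 0.3496, 0.1743]
orientation: [-0.192, -3.134, 0.002]
force: [-1.3, -0.2, -1.0]
opening: 0.0244
gripper_force: 12.0
t: 56.4
tool_pos: [0.627, 0.3502, 0.129]
orientation: [-0.191, -3.134, 0.002]
force: [-0.4, 0.6, -2.0]
opening: 0.0241
gripper_force: 12.0
tilt:row [(0, 53), (15, 69), (30, 92), (45, 117), (60, 144), (75, 171), (90, 199)]
row:HSV [(0, 11, 12, 233), (8, 11, 12, 232), (16, 13, 12, 231), (24, 12, 26, 219), (32, 14, 255, 230), (40, 14, 255, 147), (48, 14, 250, 103), (56, 13, 247, 99), (64, 14, 244, 164), (72, 14, 246, 160), (80, 14, 249, 159), (88, 14, 251, 174), (96, 14, 251, 170), (104, 14, 245, 134), (112, 14, 245, 134), (120, 14, 248, 133), (128, 14, 253, 115), (136, 14, 253, 140), (144, 9, 17, 104), (152, 24, 225, 132), (160, 24, 225, 134), (168, 142, 9, 30), (176, 0, 13, 36), (184, 21, 130, 52), (192, 24, 243, 135), (200, 24, 236, 137), (208, 24, 239, 136), (216, 24, 215, 117), (224, 120, 80, 32)]
tcp [0.6274 0.3504 0.13  ] shift cm [ 0.03 -0.05  0.4 ] zdir [-0.001 -0.001 -1.   ] yang 83.0 roll 0.0 (turn about tool z, tool down) q [ 0.44  0.5   1.2  -0.    1.44 -1.01] t 56.45 F [ 0.2  0.2 -0.3] open 0.0241
```

```bash
python3 -m pendant '[[[0.1,0,0,0.5,0],[0.1,0,0,0,0],[0.42,0,0,0,0],[0.42,0,0,0,0],[0.42,0,0,0,0],[0.42,0,0,0,0],[0.42,0,0,-3,0],[0.42,0,0,-4,0]]]' && python3 -m pendant '[[[0.42,0,0,-4,0],[0.42,0,0,-3,0],[0.42,0,0,0,0],[0.42,0,0,0,0]]]'
cat > chk.py <<'E'
from look import *
C=np.array([.568,.391,.082]);X=np.array([.99,-.14,0]);Y=np.array([.14,.99,0])
def chk():
    for n in("wrist","top","scene"):
        c=robot.read_camera(n);hsv=cv2.cvtColor(c["img"],cv2.COLOR_BGR2HSV);H,S,V=[hsv[...,i].astype(int) for i in range(3)]
        cu,cv_=proj(c,C);r=130 if n=="wrist" else 45
        box=np.zeros(H.shape,bool);box[max(0,int(cv_-r)):int(cv_+r),max(0,int(cu-r)):int(cu+r)]=1
        for k,m in(("yellow",(abs(H-25)<4)&(S>180)&(V>90)),("red",((H<5)|(H>175))&(S>150)),("white",(S<40)&(V>100))):
            for a,b,rr in blobs(c,m&box,12):
                if k=="white" and a>1500: continue
                u,v=rr[0];o,d=ray(c,u,v);p=onz(c,u,v,.1)-C
                if abs(p@X)<.09 and abs(p@Y)<.09: print(n,k,a,tuple(int(i) for i in b),"caddy xy mm at z=.1",round(p@X*1000),round(p@Y*1000))
E
python3 - <<'E'
from chk import *
chk();need([.552,.186,.1],83)
E
```

```text
t: 57.25
tool_pos: [0.6259, 0.3497, 0.1928]
orientation: [-0.191, -3.13, 0.005]
force: [0.8, 0.4, -0.5]
opening: 0.0391
gripper_force: 0.0
t: 57.65
tool_pos: [0.6283, 0.3508, 0.267]
orientation: [0.191, 3.134, 0.002]
force: [0.2, -0.2, -0.9]
opening: 0.0389
gripper_force: 0.0
wrist yellow 1351 (249, 138, 23, 81) caddy xy mm at z=.1 60 -33
wrist white 804 (309, 96, 30, 61) caddy xy mm at z=.1 -1 36
wrist white 42 (258, 131, 7, 7) caddy xy mm at z=.1 10 -33
wrist white 16 (351, 202, 10, 4) caddy xy mm at z=.1 90 81
top yellow 50 (206, 169, 7, 11) caddy xy mm at z=.1 36 -41
top white 79 (198, 151, 12, 15) caddy xy mm at z=.1 83 -24
top white 74 (169, 163, 9, 14) caddy xy mm at z=.1 42 76
top white 83 (182, 173, 8, 20) caddy xy mm at z=.1 -2 33
top white 713 (192, 175, 45, 50) caddy xy mm at z=.1 -49 -55
scene yellow 139 (242, 130, 15, 26) caddy xy mm at z=.1 69 -32
scene white 152 (215, 117, 15, 34) caddy xy mm at z=.1 11 45
scene white 57 (237, 128, 10, 12) caddy xy mm at z=.1 70 16
tcp [0.6269 0.3502 0.2633] shift cm [  5.4  -17.18  16.38] zdir [-0.003 -0.001 -1.   ] yang 83.0 roll 0.0 (turn about tool z, tool down) q [ 0.44  0.45  1.03 -0.    1.67 -1.01] t 57.8 F [ 0.4  0.3 -0.3] open 0.0388
```

```bash
python3 -m pendant '[[[0.4,0,0,0,-4.4],[0.4,1.7,-4.2,0,0],[0.4,1.7,-4.2,0,0],[0.4,1.7,-4.2,0,0],[0.4,1.7,-4.1,0,0],[0.4,0,0,4,0],[0.4,0,0,4,0],[0.4,0,0,4,0]]]' && python3 -m pendant '[[[0.4,0,0,2.5,0],[0.4,0,0,0,0],[0.4,0,0,0,0]]]'
python3 - <<'E'
from look import *
need([.552,.186,.003],87.4)
w=robot.read_camera("wrist");H,S,V=[cv2.cvtColor(w["img"],cv2.COLOR_BGR2HSV)[...,i].astype(int) for i in range(3)]
m=((H<6)|(H>174))&(S>120)
for a,b,r in blobs(w,m,12):
    u,v=r[0]
    if 180<u<340 and v<240:print(a,b,np.round(onz(w,u,v,.009)[:2],4),np.round(r[1],1))
for v in(170,190,205): print(v,V[v,236:292:2])
E
```

```text
t: 58.6
tool_pos: [0.5514, 0.186, 0.1433]
orientation: [-0.072, -3.14, 0.0]
force: [0.5, -0.7, -0.5]
opening: 0.0373
gripper_force: 0.0
t: 58.9
tool_pos: [0.5515, 0.1866, 0.12]
orientation: [-0.07, -3.138, 0.001]
force: [0.3, -0.1, 0.7]
opening: 0.0369
gripper_force: 0.0
tcp [0.5515 0.1866 0.12  ] shift cm [-0.08 -0.05 11.7 ] zdir [-0.002 -0.001 -1.   ] yang 87.4 roll 0.0 (turn about tool z, tool down) q [ 0.24  0.15  1.65  0.    1.34 -1.29] t 58.9 F [ 0.3 -0.1  0.7] open 0.0369
1008 (np.int32(252), np.int32(57), np.int32(20), np.int32(55)) [0.4496 0.1907] [54. 19.]
34 (np.int32(253), np.int32(217), np.int32(13), np.int32(3)) [0.5754 0.1826] [ 2. 12.]
170 [213 216 214 213 211 195 176 177 201 232 239 240 238 229 204 173 127 119
 122 122 117 205 208 207 202 198 195 195]
190 [212 218 220 219 219 222 206 201 207 234 240 239 237 227 201 160 116 120
 115 116 115 176 194 198 200 201 204 205]
205 [219 219 219 217 194 180 177 181 208 235 241 242 236 225 198 151 115 132
 131 127 121 157 203 206 208 196 187 184]
```

```bash
python3 -m pendant '[[[0.4,0,-0.2,3,1],[0.4,0,0,3,0],[0.4,0,0,2.7,0],[0.4,0,0,1.3,0],[0.4,0,0,0.8,0],[0.4,0,0,0.5,0],[0.4,0,0,0.3,0],[0.4,0,0,0,0]]]' && python3 -m pendant '[[[0,0,0,0,0],[0,0,0,0,0],[0,0,0,0,0],[0,0,0,0,0],[0,0,0,0,0],[0,0,0,0,0]]]' 4 && python3 -m pendant '[[[0,0,0,-1,0],[0,0,0,-1,0],[0,0,0,-2,0],[0,0,0,-4,0],[0,0,0,-4,0],[0,0,0,-4,0],[0,0,0,-4,3.4],[0,0,0,0,0]]]'
python3 - <<'E'
from look import *
tilt()
need([.4235,-.112,.2],83)
E
```

```text
t: 59.75
tool_pos: [0.5529, 0.1849, 0.0055]
orientation: [0.098, 3.139, 0.0]
force: [-0.2, -0.4, 0.8]
opening: 0.0368
gripper_force: 0.0
t: 60.35
tool_pos: [0.5525, 0.1849, 0.0051]
orientation: [0.098, 3.139, 0.0]
force: [-0.8, 0.5, 3.8]
opening: 0.0169
gripper_force: 4.0
t: 61.15
tool_pos: [0.5559, 0.1857, 0.2135]
orientation: [0.193, 3.124, 0.006]
force: [1.4, 0.1, 1.0]
opening: 0.0167
gripper_force: 4.0
tilt:row [(0, 9), (15, 35), (30, 65), (45, 97), (60, 128), (75, 159), (90, 189)]
row:HSV [(0, 5, 8, 170), (8, 2, 199, 220), (16, 2, 202, 221), (24, 2, 201, 222), (32, 2, 202, 222), (40, 2, 192, 223), (48, 2, 196, 223), (56, 2, 198, 222), (64, 2, 202, 223), (72, 2, 199, 224), (80, 2, 203, 224), (88, 2, 205, 225), (96, 2, 198, 177), (104, 14, 18, 165), (112, 15, 18, 164), (120, 15, 18, 164), (128, 13, 19, 164), (136, 14, 19, 156), (144, 13, 19, 124), (152, 13, 18, 123), (160, 14, 18, 124), (168, 13, 19, 123), (176, 13, 18, 122), (184, 12, 19, 119), (192, 13, 17, 120), (200, 13, 19, 121), (208, 15, 17, 119), (216, 13, 19, 119), (224, 13, 19, 120)]
tcp [0.5546 0.1854 0.21  ] shift cm [  9.41 -31.11   0.83] zdir [ 0.008  0.002 -1.   ] yang 83.0 roll 0.0 (turn about tool z, tool down) q [ 0.23  0.08  1.55 -0.    1.5  -1.21] t 61.2 F [ 0.6 -1.3 -0. ] open 0.0171
```

```bash
python3 -m pendant '[[[0,1.34,-4.44,0,0],[0,1.34,-4.44,0,0],[0,1.34,-4.44,0,0],[0,1.34,-4.44,0,0],[0,1.34,-4.44,0,0],[0,1.34,-4.44,0,0],[0,1.34,-4.44,0,0],[0,0,0,0,0]]]' && python3 -m pendant '[[[0,0,0,0,0],[0,0,0,0,0]]]'
python3 - <<'E'
from look import *
tilt()
need([.4235,-.112,.16],83)
E
```

```text
t: 62.0
tool_pos: [0.4188, -0.1165, 0.2037]
orientation: [-0.199, -3.133, 0.002]
force: [-0.0, 1.5, -0.3]
opening: 0.0168
gripper_force: 4.0
t: 62.2
tool_pos: [0.4214, -0.1115, 0.2042]
orientation: [-0.19, -3.135, -0.001]
force: [-0.2, 0.4, 0.4]
opening: 0.0165
gripper_force: 4.0
tilt:row [(0, 10), (15, 37), (30, 68), (45, 100), (60, 131), (75, 162), (90, 193)]
row:HSV [(0, 96, 14, 73), (8, 2, 197, 229), (16, 2, 201, 230), (24, 2, 200, 231), (32, 2, 200, 231), (40, 2, 189, 232), (48, 2, 194, 231), (56, 2, 198, 231), (64, 2, 199, 231), (72, 2, 198, 232), (80, 2, 200, 232), (88, 2, 203, 234), (96, 2, 197, 232), (104, 15, 18, 176), (112, 14, 18, 174), (120, 15, 18, 174), (128, 14, 19, 174), (136, 14, 19, 173), (144, 14, 19, 132), (152, 13, 18, 130), (160, 15, 17, 131), (168, 13, 18, 130), (176, 13, 18, 130), (184, 14, 18, 126), (192, 15, 18, 128), (200, 14, 18, 129), (208, 15, 18, 127), (216, 15, 20, 127), (224, 13, 19, 127)]
tcp [ 0.4216 -0.1112  0.2042] shift cm [-0.2  -0.06  4.42] zdir [-0.001  0.001 -1.   ] yang 83.1 roll 0.1 (turn about tool z, tool down) q [-0.38 -0.32  1.94  0.    1.53 -1.83] t 62.25 F [-0.4 -0.   0. ] open 0.0169
```

```bash
python3 -m pendant '[[[0,-0.2,0,2.2,0],[0,0,0,1.6,0],[0,0,0,0.6,0],[0,0,0,0,0]]]' && python3 -m pendant '[[[0,0.17,0,0.37,0],[0,0.17,0,0.37,0],[0,0.17,0,0.37,0],[0,0,0,0.3,0],[0,0,0,0.3,0],[0,-0.06,0,0.3,0],[0,-0.07,0,0.3,0],[0,0,0,0,0]]]' && python3 -m pendant '[[[0,-0.14,0,0.27,0],[0,-0.14,0,0.27,0],[0,-0.2,0,0.25,0],[0,0,0,0,0]]]'
python3 - <<'E'
from look import *
tilt();need([.4235,-.112,.16],83)
E
```

```text
t: 62.65
tool_pos: [0.423, -0.1113, 0.1597]
orientation: [-0.187, -3.134, -0.001]
force: [0.1, 0.7, 0.1]
opening: 0.0166
gripper_force: 4.0
t: 63.45
tool_pos: [0.4193, -0.1121, 0.1369]
orientation: [-0.191, -3.135, -0.0]
force: [-2.8, 0.5, 1.3]
opening: 0.0173
gripper_force: 4.0
t: 63.85
tool_pos: [0.4246, -0.1127, 0.1292]
orientation: [-0.191, -3.136, -0.0]
force: [-1.0, -0.1, -0.3]
opening: 0.0173
gripper_force: 4.0
tilt:row [(0, 10), (15, 37), (30, 68), (45, 99), (60, 131), (75, 162), (90, 193)]
row:HSV [(0, 102, 11, 81), (8, 105, 7, 81), (16, 100, 6, 82), (24, 90, 7, 84), (32, 90, 9, 84), (40, 123, 21, 119), (48, 125, 22, 122), (56, 126, 23, 94), (64, 0, 7, 199), (72, 172, 6, 207), (80, 5, 6, 207), (88, 3, 6, 203), (96, 0, 7, 190), (104, 0, 6, 179), (112, 5, 7, 191), (120, 4, 8, 202), (128, 5, 7, 181), (136, 173, 7, 183), (144, 0, 4, 198), (152, 7, 5, 209), (160, 9, 9, 163), (168, 2, 197, 105), (176, 2, 195, 112), (184, 16, 15, 121), (192, 13, 19, 124), (200, 13, 18, 126), (208, 15, 18, 127), (216, 13, 18, 130), (224, 15, 19, 132)]
tcp [ 0.4246 -0.1127  0.1294] shift cm [ 0.12  0.05 -3.06] zdir [ 0.  0. -1.] yang 83.0 roll 0.0 (turn about tool z, tool down) q [-0.38 -0.26  2.03  0.    1.38 -1.83] t 63.9 F [-1.6 -0.7  0.4] open 0.0175
```

```bash
python3 -m pendant '[[[0,0,0,0,0],[0,0.8,0,0,0],[0,0.7,0,-1,0],[0,0,0,-3,0],[0,0,0,-4,0],[0,0,0,-4,0],[0,-0.36,2.2,0,0],[0,-0.73,4.41,0,0]]]' 10 && python3 -m pendant '[[[0,-0.73,4.41,0,0],[0,-0.73,4.41,0,0],[0,-0.73,4.41,0,0],[0,-0.73,4.41,0,0],[0,-0.73,4.41,0,0],[0,-0.73,4.41,0,0],[0,-0.73,4.41,0,0],[0,-0.73,4.41,0,0]]]' && python3 -m pendant '[[[0,-0.73,4.41,0,0],[0,-0.36,2.2,0,0],[0,0,0,0,0],[0,0,0,0,0]]]'
python3 - <<'E'
from look import *
tilt();need([.548,.361,.124],83)
E
```

```text
t: 64.7
tool_pos: [0.4291, -0.0479, 0.252]
orientation: [0.197, 3.131, -0.003]
force: [0.4, 0.5, -0.6]
opening: 0.0174
gripper_force: 10.0
t: 65.5
tool_pos: [0.5291, 0.2983, 0.25]
orientation: [0.191, 3.135, 0.001]
force: [0.4, -0.4, 0.3]
opening: 0.0176
gripper_force: 10.0
t: 65.9
tool_pos: [0.5476, 0.3607, 0.2494]
orientation: [-0.189, -3.135, 0.001]
force: [-0.4, -0.5, -0.0]
opening: 0.0175
gripper_force: 10.0
tilt:row [(0, 10), (15, 37), (30, 68), (45, 100), (60, 131), (75, 162), (90, 193)]
row:HSV [(0, 0, 8, 187), (8, 4, 8, 191), (16, 0, 9, 180), (24, 2, 7, 179), (32, 0, 7, 180), (40, 0, 7, 175), (48, 4, 8, 187), (56, 5, 9, 177), (64, 11, 12, 234), (72, 14, 15, 226), (80, 12, 20, 218), (88, 11, 23, 208), (96, 15, 17, 223), (104, 14, 15, 225), (112, 12, 17, 222), (120, 11, 19, 199), (128, 10, 18, 113), (136, 14, 255, 106), (144, 14, 254, 137), (152, 14, 253, 138), (160, 14, 255, 144), (168, 2, 198, 96), (176, 2, 197, 100), (184, 13, 21, 110), (192, 13, 19, 112), (200, 15, 18, 113), (208, 15, 18, 114), (216, 15, 18, 117), (224, 15, 19, 119)]
tcp [0.5477 0.3601 0.2497] shift cm [-0.02  0.1  12.57] zdir [-0. -0. -1.] yang 83.0 roll 0.0 (turn about tool z, tool down) q [ 0.5   0.27  1.27 -0.    1.6  -0.95] t 65.95 F [ 0.3 -0.2 -0.8] open 0.0171
```

```bash
python3 -m pendant '[[[0,0,0.1,2,0],[0,0,0,3,0],[0,0,0,3,0],[0,0,0,2,0],[0,0,0,1.5,0],[0,0,0,1,0],[0,0,0,0,0]]]' && python3 -m pendant '[[[0.35,0,0,0,0],[0.35,0,0,0,0],[0.35,0,0,0,0],[0.35,0,0,0,0],[0.35,0,0,-3,0],[0.35,0,0,-4,0],[0.35,0,0,-4,0],[0.35,0,0,-4,0]]]' && python3 -m pendant '[[[0.35,4,-4,-3,0],[0.35,4,-4,0,0],[0.35,4,-4,0,0],[0.35,0,0,0,0],[0.35,0,0,0,0]]]'
python3 - <<'E'
from chk import *
chk()
t=robot.read_camera("top");s=robot.read_camera("scene")
for n,p in(("bar top",(.439,-.12,.15)),):
    for c in(t,s):
        u,v=proj(c,p);print(n,round(u),round(v),c["img"][int(v)-8:int(v)+9:2,int(u)].tolist())
print(robot.read_state()["t"],robot.read_state()["tool_pos"])
E
```

```text
t: 66.65
tool_pos: [0.5475, 0.3609, 0.1236]
orientation: [-0.192, -3.134, 0.002]
force: [-0.2, 1.0, -0.2]
opening: 0.0173
gripper_force: 10.0
t: 67.45
tool_pos: [0.5479, 0.3618, 0.2765]
orientation: [0.191, 3.136, 0.0]
force: [0.7, -0.5, -0.0]
opening: 0.0323
gripper_force: 0.0
t: 67.95
tool_pos: [0.434, 0.2726, 0.299]
orientation: [0.191, 3.134, 0.002]
force: [-0.3, 0.2, 0.4]
opening: 0.0326
gripper_force: 0.0
wrist red 151 (320, 215, 16, 17) caddy xy mm at z=.1 -57 -48
wrist white 234 (368, 226, 16, 21) caddy xy mm at z=.1 -38 18
wrist white 182 (325, 229, 14, 18) caddy xy mm at z=.1 -34 -41
top yellow 68 (206, 165, 7, 15) caddy xy mm at z=.1 43 -40
top red 20 (204, 193, 6, 6) caddy xy mm at z=.1 -35 -42
top white 494 (151, 156, 54, 37) caddy xy mm at z=.1 25 62
top white 83 (182, 173, 8, 20) caddy xy mm at z=.1 -2 33
top white 49 (200, 178, 9, 15) caddy xy mm at z=.1 0 -31
scene yellow 139 (242, 130, 15, 26) caddy xy mm at z=.1 69 -32
scene white 157 (208, 125, 23, 26) caddy xy mm at z=.1 -6 51
scene white 57 (237, 128, 10, 12) caddy xy mm at z=.1 70 16
scene white 60 (225, 139, 12, 24) caddy xy mm at z=.1 -1 -40
bar top 354 219 [[179, 99, 45], [179, 99, 44], [179, 97, 40], [175, 172, 173], [163, 171, 181], [175, 92, 40], [64, 62, 63], [72, 78, 83], [83, 90, 93]]
bar top 294 269 [[127, 72, 24], [126, 77, 39], [120, 121, 123], [126, 130, 135], [101, 104, 107], [71, 65, 65], [124, 72, 27], [127, 71, 24], [125, 70, 23]]
68.2 [0.43546641 0.27360255 0.29821822]
```

All three stand in their own pockets. I'll finish by pressing the handle bar down gently with closed fingers to make sure the lid is fully shut.

```bash
python3 -m pendant '[[[0,-0.58,-4.28,0,0],[0,-0.58,-4.28,0,0],[0,-0.58,-4.28,0,0],[0,-0.58,-4.28,0,0],[0,-0.58,-4.28,0,0],[0,-0.58,-4.28,0,0],[0,-0.58,-4.28,0,0],[0,-0.58,-4.28,0,0]]]' && python3 -m pendant '[[[0,-0.58,-4.28,0,0],[0,0,0,4,0],[0,0,0,4,0],[0,0,0,4,0],[0,0,0,1,0],[0,0,0,0,0],[0,0,0,0,0]]]' && python3 -c "
from h import *
need([.441,-.115,.156],83)"
```

```text
t: 69.0
tool_pos: [0.4396, -0.0744, 0.2983]
orientation: [0.19, 3.136, 0.0]
force: [0.7, -0.1, -0.2]
opening: 0.0005
gripper_force: 0.0
t: 69.7
tool_pos: [0.4409, -0.1161, 0.1701]
orientation: [0.19, 3.134, -0.001]
force: [-0.1, -0.4, 1.0]
opening: 0.0003
gripper_force: 0.0
tcp [ 0.4409 -0.1161  0.1701] shift cm [0.   0.11 1.41] zdir [ 0.002 -0.001 -1.   ] yang 83.1 roll 0.1 (turn about tool z, tool down) q [-0.37 -0.24  1.94 -0.    1.45 -1.82] t 69.7 F [-0.1 -0.4  1. ] open 0.0003
```

```bash
python3 -m pendant '[[[0,0,0,0.5,0],[0,0,0,0.4,0],[0,0,0,0.3,0],[0,0,0,0.2,0],[0,0,0,0,0]]]' && python3 -m pendant '[[[0,0,0,0.15,0],[0,0,0,0.15,0],[0,0,0,0,0]]]'
```

```text
t: 70.2
tool_pos: [0.4401, -0.1159, 0.1559]
orientation: [0.191, 3.134, -0.001]
force: [-4.9, 2.0, 10.9]
opening: 0.0003
gripper_force: 5.6
t: 70.5
tool_pos: [0.4403, -0.116, 0.1555]
orientation: [0.19, 3.133, -0.001]
force: [-15.3, 5.4, 32.7]
opening: 0.0007
gripper_force: 16.0
```

The bar top is at 0.1556 m and gives no further, so the lid is fully shut. I'll back off and hand in.

```bash
python3 -m pendant '[[[0,0,0,-1,0],[0,0,0,-4,0],[0,0,0,-4,0],[0,0,0,-4,0],[0,2,0,0,0],[0,0,0,0,0],[0,0,0,0,0],[0,0,0,0,0]]]' && python3 - <<'E'
from chk import *
chk()
print(robot.close_job())
E
```

```text
t: 71.3
tool_pos: [0.4196, -0.1132, 0.28]
orientation: [-0.191, -3.134, -0.001]
force: [0.7, -0.2, 0.2]
opening: 0.0002
gripper_force: 0.0
top yellow 68 (206, 165, 7, 15) caddy xy mm at z=.1 43 -40
top red 20 (204, 193, 6, 6) caddy xy mm at z=.1 -35 -42
top white 83 (182, 173, 8, 20) caddy xy mm at z=.1 -2 33
top white 49 (201, 178, 8, 15) caddy xy mm at z=.1 -1 -32
the job is handed in; nothing more can be done
None
```

The job is handed in after about 71 s: all three tins are in the box with the lid fully shut, and both markers and the box cutter stand cap or blade down in separate caddy pockets, leaning rather than bolt upright; I never touched the bag clip, tally counter, pocket scale or scoop, and no verdict was returned.

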